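Bed a shaft in V-blocks, locate it on the stop and clamp it

TASK

Take the steel shaft from its wooden rest and lay it gently in the two V-blocks of the fixture so that it centres itself. Then push it along the V-blocks until its end bears firmly against the stop screw, creeping up so as not to ram it (its setting changes and must be found by feel), and last swing the clamp arm over the shaft as far as it goes. Leave the other things on the bench where they are.

Things in the scene. Friction and masses are not known exactly. Their poses are not given: they have to be found in the camera images.
- shaft_mid (a point): centre of the ground steel shaft (plain round bar, 28 mm diameter, 168 mm long, about 0.6 kg); origin on its axis, half-way along. At the start its axis lies 36 mm above the bench in a wooden rest.
- shaft: the same shaft: origin at its centre too, own x axis along the shaft (either end will do; it may roll about x)
- shaft_rest: fixed wooden rest, 110 x 56 mm, x along the shaft that lies in it; two wooden V saddles, each 18 mm thick, centred 43 mm either side of its middle, leave a 68 mm gap for the fingers; its 6 mm thick base board is all that lies under the shaft there. Origin under its middle on the bench.
- fixture: fixed steel fixture: base plate 90 mm wide, 12 mm thick, from local x = -82 to +154 mm, with two V-blocks (90 degree V, 24 mm thick along x, 60 mm wide, tops 55 mm high) centred at local x = -50 and +45 mm; the 71 mm gap between them is free for fingers. Origin on the bench between the V-blocks; local x runs along the V's to the end post, z up
- vee_axis (a point): middle of the axis of a bedded shaft: 58 mm above the fixture's origin, same axes (the shaft then lies along local x at local y = 0). Lay the shaft down with its middle about 20 mm on the -x side of this point, so that it is clear of the stop screw. In the V's it slides along x at 1 to 4 N
- end_post: post 22 x 36 mm, 85 mm high, at the fixture's +x end; origin on the bench at fixture x = 124 mm, same axes. At shaft height a rigid stop screw with a flat 16 mm head sticks out to -x; its face is at fixture x = 70 to 98 mm, set anew each time and not reported (a located shaft's middle is at x = -14 to 14 mm). Creep up to it (below 10 mm/s): 4 to 20 N for half a second seats the shaft, over 30 N spoils it
- clamp (a joint): angle (rad) of the swing clamp arm on a vertical pivot over the end post's origin. 0: arm points along local -x over the shaft, at its end stop; positive: swung open, at 1.57 it points along local +y; starts at 1.45 to 1.85 and stays where left (friction 0.1 N m). A sprung pad under it, 70 mm from the pivot, rides 2 mm up onto the shaft and presses with 7 N; the pin needs under 10 N
- clamp_pin (a point): middle of the upright round handle pin of the clamp arm (12 mm diameter, from 95 to 141 mm above the bench, 95 mm from the pivot), for pinching or pushing; this point is 118 mm above the bench
- block_a: bystander: round steel test block, 64 mm diameter, 12 mm high, on the bench; origin under its centre
- oil_bottle: bystander: upright oil bottle with a spout, 42 mm diameter, 118 mm high; origin under its centre
- loupe: bystander: small black eye loupe, 32 mm diameter, 26 mm high; origin under its centre

How it is judged:
On the way, in this order (a step that is already met when the one before it is completed fails the run):
1. the shaft lies bedded in both V-blocks, clamp arm still open (y of shaft_mid in the frame of fixture between -0.003 and 0.003 m and z of shaft_mid in the frame of fixture between 0.0555 and 0.0605 m and x of shaft_mid in the frame of fixture between -0.03 and 0.03 m and angle between the x axis of shaft and the x axis of fixture, either way round below 0.04 rad and value of joint clamp above 1.2 rad), for 0.2 s.
2. the bedded shaft is pressed against the stop screw with more than 3 N, clamp arm still open (all of step 1 and contact force between shaft and end_post above 3 N), for 0.15 s.
At the end, for the whole second after the job is handed in: The shaft lies at rest in both V-blocks (axis within 3 mm sideways, 2.5 mm in height and 0.04 rad of the V's), its end within 2 mm of the stop screw, and the clamp arm is fully over it (joint under 0.06 rad) with its pad pressing on the shaft by more than 3 N (y of shaft_mid in the frame of fixture between -0.003 and 0.003 m and z of shaft_mid in the frame of fixture between 0.0555 and 0.0605 m and x of shaft_mid in the frame of fixture between -0.03 and 0.03 m and angle between the x axis of shaft and the x axis of fixture, either way round below 0.04 rad and distance between shaft_mid and stop_screw_c1 below 0.089 m and value of joint clamp below 0.06 rad and contact force between shaft and end_post above 3 N and linear speed of shaft below 0.01 m/s); the robot touches nothing.
It fails at once if the shaft is dropped or forced into the V-blocks (over 45 N between them) (contact force between shaft and fixture above 45 N).
It fails at once if the shaft is rammed against the stop screw or clamp (over 30 N) (contact force between shaft and end_post above 30 N).
It fails at once if the block a is shifted by more than 20 mm or tipped (distance of block_a from where it was at the start of the episode above 0.02 m or angle between block_a's own z axis and vertical above 0.4 rad).
It fails at once if the oil bottle is shifted by more than 20 mm or tipped (distance of oil_bottle from where it was at the start of the episode above 0.02 m or angle between oil_bottle's own z axis and vertical above 0.4 rad).
It fails at once if the loupe is shifted by more than 20 mm or tipped (distance of loupe from where it was at the start of the episode above 0.02 m or angle between loupe's own z axis and vertical above 0.4 rad).
It also fails if it takes over 72 s, if anything falls off the work surface, if the arm or the gripper's body presses on something with over 40 N, if the wrist force passes 120 N, or if a joint passes its speed limit or range.

ROBOT

A 6-joint arm with a two-finger parallel gripper is mounted at the origin on a cart in front of the work surface, level with it; the furniture and walls round the work are solid. World frame = base frame: x ahead of the robot, y to its left, z up, the work surface at z = 0. Lengths are in m, angles in rad, forces in N, time in s.
With the tool pointing down it reaches from about 0.275 to 0.85 m from the base axis. Payload 19 kg.
Tool frame: the origin (TCP) lies midway between the tips of the shut fingers; the grasp point (between the pads) lies 19 mm behind it; z points along the fingers, y is the direction in which the jaws open and shut (so a half turn about z gives the same grasp; the last joint's range is limited). The gripper opens to 85 mm and grips with 20 to 120 N. Pads are 22 mm wide; open, the fingers measure 114 mm over their backs; the gripper's body (76 mm by 85 mm) begins 54 mm behind the grasp point. The pads swing forward as they close: fully open they stand 13 mm farther back than shut.
Start: joints at [-1.311, 0.15, 1.437, -0, 1.554, -0.134], TCP at [0.221, -0.531, 0.231] pointing down, gripper open.
Joint ranges: [-2.8, 2.8], [-0.68, 2.1], [0.12, 2.68], [-1.39, 4.53], [0.16, 2.79], [-2.81, 2.81]. Speed limits (rad/s): [1.89, 1.89, 2.22, 3.01, 3.01, 3.01].

INTERFACE

Orientations are given as a 3x3 rotation matrix whose columns are the frame's x, y, z axes.
In Python, from station import manip gives the robot as it stands.
- The arm moves only by the tool jog_arm, never from a script. Its argument "plan" is a list of rows, each a list of 3 entries, a list of its own where there are three numbers: the shift along the tool's x, y, z in m, then the turn, a rotation vector about the tool's x, y, z in rad, then the opening, from 0 (shut) to 1 (fully open). In form: [[[x, y, z], [wx, wy, wz], fingers], ...]. A call has 1 to 5 rows; each row is the pose to reach, as a shift and turn from the pose commanded when the call began, along the tool's axes at that moment; what a row does not reach only later rows make up. A row lasts 1/12 s, in which the tool goes at most 41.7 mm and 7.16 degrees, less where a joint would pass 70% of its speed; a pose out of reach is approached as far as the arm can. A call with a gripper value outside its range is refused whole. The fingers move at their own pace and stop on an object; "newtons" is the grip in N (left out, the last holds). Time passes only in rows, so rows that repeat a pose let the fingers close. It gives the time, the measured TCP pose, the force and the opening at its end, in the units of the state.
- manip.observe(): the state, without advancing time (a new reading comes with each control period).
- manip.snapshot(name): name is "scene" or "side" or "wrist"; returns the picture (480x640x3 uint8, red, green, blue); there is no depth.
- manip.camera_params(name): a dict with "intrinsics" (3x3 intrinsics, pixels), "R" (3x3) and "t" (3): a world point X has camera coordinates R X + t; the wrist camera has in their place "hand_eye" (4x4, takes a point from camera to tool coordinates, whose origin is the TCP and whose axes are the flange's). Camera axes: x right, y down, z forward; pixel columns grow to the right and rows downward; lengths in m; the calibration is good to about 2 mm. A picture is of the moment at which its call begins: read the wrist's pose just before it. camera_params takes no time and is no camera call.
- manip.hand_in(): hands the job in, once; it reports no verdict.
The state is a dict: "time": time; "joint_pos": joint angles; "joint_velocities": joint speeds; "tau": joint torques, N m; "tcp_pos": TCP position; "ee_rot": TCP orientation; "force": force on the tool from outside, world axes, zero at the start; "wrist_torque": the same for the moment, N m; "grip_width": finger opening in m.
Only numpy, scipy, OpenCV 4.12 (cv2) and the standard library are available. Lean on these libraries where they do the work, as an engineer would, in place of code of your own. Each camera call takes 0.05 s, during which the arm holds its last target.

## Working session

There is one attempt and no reset: what is moved stays moved. The work goes in short steps, Python scripts to look and compute and a tool call to move; the robot and the scene stay as the last step left them, time stands still between calls to the robot, and variables do not carry over. Pictures are saved under pics/ and viewed, and the job is handed in when it is done.

Besides the shell and the picture viewer there is one more tool, called after "Call:" as name([rows], argument=value, ...), one row to a line, values as JSON. jog_arm: Moves the arm, as the interface text tells. Its arguments: {"type":"object","properties":{"plan":{"type":"array","items":{"type":"array"}},"newtons":{"type":"number"}},"required":["plan"]}

```bash
ls; mkdir -p pics
python3 - <<'E'
from station import manip
import cv2,numpy as np
np.set_printoptions(precision=4,suppress=True)
for n in ["scene","side"]:
    cv2.imwrite(f"pics/{n}0.png",manip.snapshot(n)[:,:,::-1]); 
    p=manip.camera_params(n); print(n,p)
s=manip.observe(); print(s)
cv2.imwrite("pics/wrist0.png",manip.snapshot("wrist")[:,:,::-1]);print(manip.camera_params("wrist"))
E
```

```text
pics
scene {'intrinsics': array([[477.6137,   0.    , 324.5329],
       [  0.    , 477.6137, 236.6307],
       [  0.    ,   0.    ,   1.    ]]), 'R': array([[ 0.493 , -0.87  , -0.0054],
       [-0.5499, -0.3068, -0.7768],
       [ 0.6742,  0.386 , -0.6297]]), 't': array([-0.2579,  0.3573,  0.9273])}
side {'intrinsics': array([[524.964 ,   0.    , 317.2622],
       [  0.    , 524.964 , 243.4687],
       [  0.    ,   0.    ,   1.    ]]), 'R': array([[-0.9404, -0.3395, -0.0219],
       [-0.1748,  0.5374, -0.825 ],
       [ 0.2918, -0.772 , -0.5647]]), 't': array([0.4674, 0.1752, 1.0727])}
{'time': 0.1, 'joint_pos': array([-1.311 ,  0.1509,  1.4379,  0.    ,  1.5538, -0.134 ]), 'joint_velocities': array([ 0.0016, -0.0025, -0.0028, -0.0005, -0.0005, -0.0005]), 'tau': array([  0.0033, -71.4381, -57.1796,  -0.0004,   0.0071,   0.0001]), 'tcp_pos': array([ 0.2206, -0.5308,  0.2308]), 'ee_rot': array([[ 0.9234,  0.3837, -0.0002],
       [ 0.3837, -0.9234,  0.001 ],
       [ 0.0002, -0.001 , -1.    ]]), 'force': array([-0.5759, -0.1521,  0.0616]), 'wrist_torque': array([ 0.0089, -0.0088, -0.0072]), 'grip_width': 0.08537138027750645}
{'intrinsics': array([[430.6519,   0.    , 318.6461],
       [  0.    , 430.6519, 236.5764],
       [  0.    ,   0.    ,   1.    ]]), 'hand_eye': array([[-0.0001, -0.9662, -0.2578,  0.0652],
       [ 1.    , -0.0001, -0.    ,  0.0008],
       [ 0.    , -0.2578,  0.9662, -0.143 ],
       [ 0.    ,  0.    ,  0.    ,  1.    ]])}
```

View pics/scene0.png

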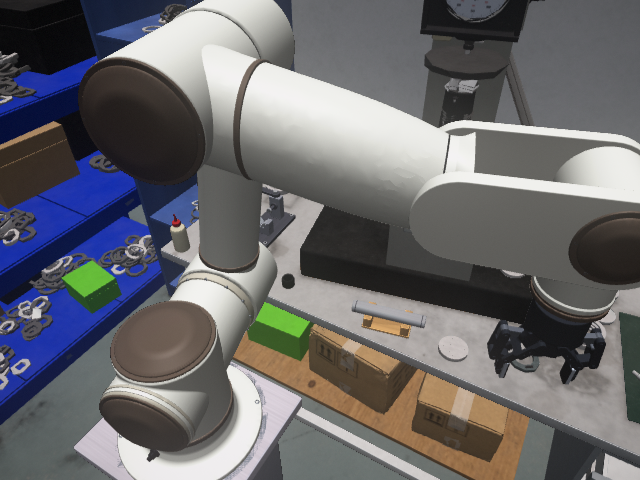

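View pics/side0.png

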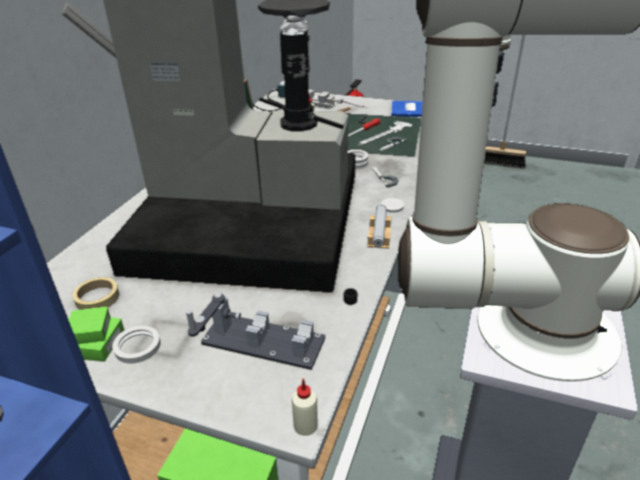

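View pics/wrist0.png

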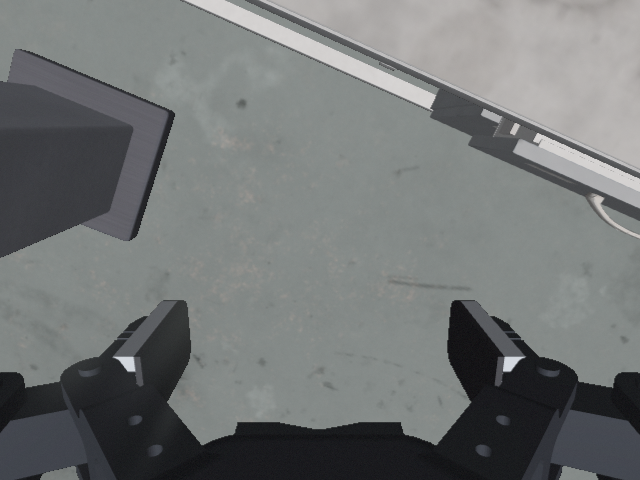

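```bash
cat > h.py <<'E'
from station import manip
import cv2,numpy as np
np.set_printoptions(precision=4,suppress=True)
P={n:manip.camera_params(n) for n in ["scene","side","wrist"]}
def ray(n,uv,s=None):
    p=P[n]; d=np.linalg.inv(p["intrinsics"])@np.array([uv[0],uv[1],1.])
    if n=="wrist":
        H=p["hand_eye"]; R=s["ee_rot"]; 
        return R@H[:3,3]+s["tcp_pos"], R@(H[:3,:3]@d)
    return -p["R"].T@p["t"], p["R"].T@d
def onz(n,uv,z,s=None):
    c,d=ray(n,uv,s); return c+d*(z-c[2])/d[2]
def tri(rs):
    A=np.zeros((3,3));b=np.zeros(3)
    for c,d in rs:
        d=d/np.linalg.norm(d);M=np.eye(3)-np.outer(d,d);A+=M;b+=M@c
    return np.linalg.solve(A,b)
E
python3 - <<'E'
from h import *
a=cv2.imread("pics/scene0.png");b=cv2.imread("pics/side0.png")
cv2.imwrite("pics/z1.png",cv2.resize(a[270:380,330:530],(800,440),interpolation=cv2.INTER_CUBIC))
cv2.imwrite("pics/z2.png",cv2.resize(b[270:440,170:350],(635,600),interpolation=cv2.INTER_CUBIC))
cv2.imwrite("pics/z3.png",cv2.resize(b[180:310,330:430],(460,598),interpolation=cv2.INTER_CUBIC))
print(onz("scene",(388,314),.036),onz("side",(379,228),.036))
print(onz("side",(265,335),.03))
E
```

```text
[ 0.4074 -0.2322  0.036 ] [ 0.4058 -0.2118  0.036 ]
[0.5242 0.2262 0.03  ]
```

View pics/z1.png

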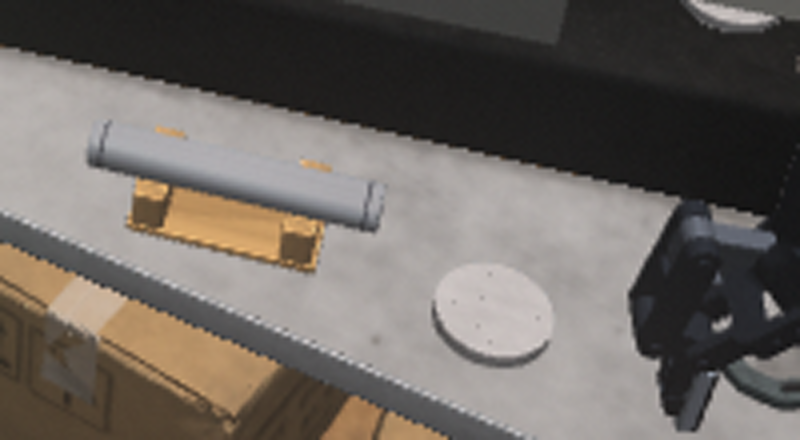

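View pics/z2.png

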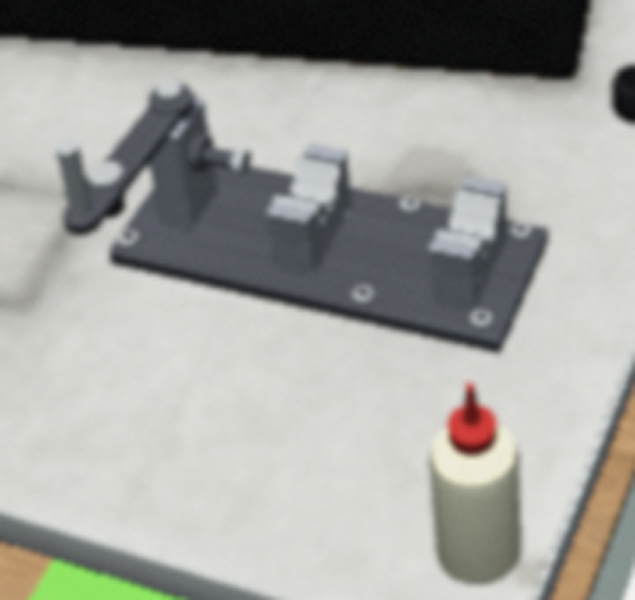

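View pics/z3.png

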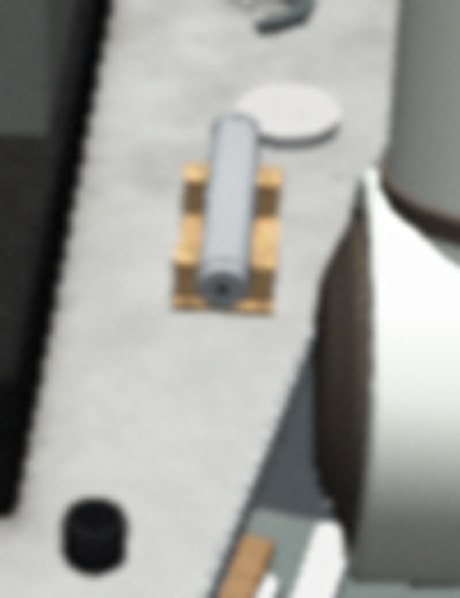

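Run:
```python
from h import *
s=.25
A=onz("scene",(330+98*s,270+146*s),.036);B=onz("scene",(330+376*s,270+207*s),.036)
print(A,B,np.linalg.norm(A-B),(A+B)/2,np.arctan2(*(A-B)[[1,0]]))
f=1/3.528;g=1/4.6
A=onz("side",(330+224*g,180+286*g),.036);B=onz("side",(330+238*g,180+122*g),.036)
print(A,B,np.linalg.norm(A-B),(A+B)/2,np.arctan2(*(A-B)[[1,0]]))
q=lambda u,v,z:onz("side",(170+u*f,270+v*f),z)
rf,rn,ln=q(548,233,.012),q(500,346,.012),q(113,254,.012)
print(rf,rn,ln,np.linalg.norm(rf-rn),np.linalg.norm(rn-ln))
d=ln-rn;print(np.arctan2(d[1],d[0])); 
for p in [(327,178,.046),(478,213,.046)]: print(q(*p))
print("pin",q(70,180,.118),"pivot",q(170,90,.095), "bottle",q(478,560,0),q(472,430,.09),"loupe",onz("side",(350,300),0))
# where TCP for wrist pic
s=manip.observe();H=P["wrist"]["hand_eye"];print(s["ee_rot"]@H[:3,3])
```

```text
[ 0.3907 -0.1552  0.036 ] [ 0.4257 -0.3119  0.036 ] 0.16053673966486878 [ 0.4082 -0.2335  0.036 ] 1.7906717851397551
[ 0.3907 -0.1495  0.036 ] [ 0.4254 -0.3186  0.036 ] 0.17264592927041958 [ 0.4081 -0.234   0.036 ] 1.7735916284509174
[0.4168 0.1738 0.012 ] [0.4133 0.2618 0.012 ] [0.6445 0.2679 0.012 ] 0.08807191330015911 0.23126888221565223
0.026488242697535108
[0.5376 0.2049 0.046 ]
[0.4466 0.2041 0.046 ]
pin [0.6232 0.3172 0.118 ] pivot [0.6253 0.2145 0.095 ] bottle [0.3805 0.3817 0.    ] [0.3812 0.3786 0.09  ] loupe [0.406  0.0389 0.    ]
[0.0605 0.0241 0.143 ]
```

Call:
jog_arm([
  [[0.287,-0.203,0.03],[0,0,-1.388],1],
  [[0.287,-0.203,0.03],[0,0,-1.388],1],
  [[0.287,-0.203,0.03],[0,0,-1.388],1],
  [[0.287,-0.203,0.03],[0,0,-1.388],1],
  [[0.287,-0.203,0.03],[0,0,-1.388],1],
])

```text
time: 0.57
tcp_pos: [0.3315, -0.3534, 0.2133]
ee_rot: [[0.52, 0.854, -0.0], [0.854, -0.52, 0.0], [0.0, -0.0, -1.0]]
force: [0.9, -0.7, 0.5]
grip_width: 0.0852
```

Call:
jog_arm([
  [[0.13,0.003,0.01],[0,0,-0.74],1],
  [[0.13,0.003,0.01],[0,0,-0.74],1],
  [[0.13,0.003,0.01],[0,0,-0.74],1],
  [[0.13,0.003,0.01],[0,0,-0.74],1],
  [[0.13,0.003,0.01],[0,0,-0.74],1],
])

```text
time: 0.98
tcp_pos: [0.403, -0.2436, 0.2034]
ee_rot: [[-0.083, 0.997, -0.0], [0.997, 0.083, 0.001], [0.001, 0.0, -1.0]]
force: [-0.1, -1.0, 0.0]
grip_width: 0.0856
```

Call:
jog_arm([
  [[0,0,0],[0,0,-0.15],1],
  [[0,0,0],[0,0,-0.15],1],
  [[0,0,0],[0,0,-0.15],1],
])

```text
time: 1.23
tcp_pos: [0.4018, -0.2459, 0.2034]
ee_rot: [[-0.223, 0.975, -0.0], [0.975, 0.223, 0.0], [0.0, -0.0, -1.0]]
force: [-0.9, 0.2, 1.0]
grip_width: 0.0855
```

Run:
```python
from h import *
s=manip.observe();im=manip.snapshot("wrist");print(s["time"],s["tcp_pos"],s["ee_rot"],s["joint_velocities"],s["joint_pos"])
cv2.imwrite("pics/w1.png",im[:,:,::-1]);np.save("w1.npy",[s["tcp_pos"],*s["ee_rot"]])
```

```text
1.2333 [ 0.4018 -0.2459  0.2034] [[-0.223   0.9748 -0.0002]
 [ 0.9748  0.223   0.0003]
 [ 0.0003 -0.0002 -1.    ]] [-0.0047  0.0004  0.0004  0.0001  0.0004  0.0801] [-0.7129 -0.0566  1.71    0.      1.4885 -0.9378]
```

View pics/w1.png

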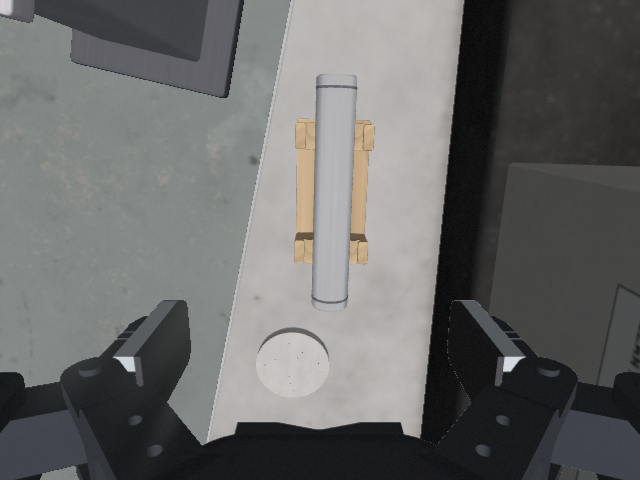

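Run:
```python
from h import *
im=cv2.imread("pics/w1.png");w=np.load("w1.npy");s=dict(tcp_pos=w[0],ee_rot=w[1:])
hsv=cv2.cvtColor(im,cv2.COLOR_BGR2HSV)
# shaft edges at rows from gradient
g=im.astype(float).mean(2)
for r in (100,140,180,220,280,295):
    row=np.diff(cv2.GaussianBlur(g,(3,3),0)[r,300:372]);print(r,300+np.argmin(row),300+np.argmax(row), np.where(abs(row)>8)[0]+300)
for c in (328,335): 
    col=np.diff(g[60:330,c]);print(c,np.where(abs(col)>10)[0]+60)
for u0,u1 in [((336.5,77),(330,307))]:
    A=onz("wrist",u0,.043,s);B=onz("wrist",u1,.043,s)
    print(A,B,np.linalg.norm(A-B),(A+B)/2,np.arctan2(*(A-B)[[1,0]]))
# axis from V line
A=onz("wrist",(336.5,77),.036,s);B=onz("wrist",(330,307),.036,s);print((A+B)/2,np.arctan2(*(A-B)[[1,0]]),np.linalg.norm(A-B))
```

```text
100 315 356 [314 315 316 317 318 319 320 356]
140 314 364 [305 306 313 314 316 317 318 319 351 352 354 355 361 362 363 364]
180 313 367 [312 313 315 316 317 318 349 350 352 367 368]
220 312 314 [311 312 314 315 316 317 347 348 365 366]
280 311 348 [310 311 313 314 315 344 345 347 348]
295 310 347 [309 310 311 312 313 314 315 343 344 345 347 348]
328 [ 84  85  86  87 300 301 302 303]
335 [ 84  87 300 301 302 303]
[ 0.3929 -0.1526  0.043 ] [ 0.4266 -0.3143  0.043 ] 0.16519888862136925 [ 0.4097 -0.2334  0.043 ] 1.776275675799681
[ 0.4102 -0.2346  0.036 ] 1.7762756757996807 0.16900979880208933
```

Run:
```python
from h import *
w=np.load("w1.npy");s=dict(tcp_pos=w[0],ee_rot=w[1:])
print(onz("side",(333,287),0),onz("side",(335,255),.06),onz("side",(335,255),.08))
for z in (0,.04,.06,.08): print(z,onz("wrist",(445,200),z,s),onz("wrist",(437,300),z,s))
s=manip.observe();d=np.array([.4088,-.234,.015])-s["tcp_pos"];print(s["ee_rot"].T@d)
```

```text
[0.4561 0.0076 0.    ] [ 0.4647 -0.0336  0.06  ] [ 0.4559 -0.0071  0.08  ]
0 [ 0.5017 -0.2203  0.    ] [ 0.5209 -0.3058  0.    ]
0.04 [ 0.4885 -0.216   0.04  ] [ 0.5056 -0.2917  0.04  ]
0.06 [ 0.482  -0.2138  0.06  ] [ 0.4979 -0.2846  0.06  ]
0.08 [ 0.4754 -0.2117  0.08  ] [ 0.4902 -0.2775  0.08  ]
[0.0101 0.0095 0.1884]
```

Call:
jog_arm([
  [[0.01,0.0095,0.035],[0,0,0.016],0.7],
  [[0.01,0.0095,0.07],[0,0,0.016],0.7],
  [[0.01,0.0095,0.1],[0,0,0.016],0.7],
  [[0.01,0.0095,0.12],[0,0,0.016],0.7],
  [[0.01,0.0095,0.12],[0,0,0.016],0.7],
])

```text
time: 1.7
tcp_pos: [0.4071, -0.233, 0.0798]
ee_rot: [[-0.204, 0.979, -0.005], [0.979, 0.204, 0.004], [0.005, -0.004, -1.0]]
force: [-0.7, 0.2, -0.7]
grip_width: 0.0599
```

Run:
```python
from h import *
s=manip.observe();d=np.array([.4088,-.234,.015])-s["tcp_pos"];print(s["ee_rot"].T@d,s["ee_rot"],s["force"])
for n in ["wrist","scene"]: cv2.imwrite(f"pics/{n}2.png",manip.snapshot(n)[:,:,::-1])
```

```text
[-0.0017  0.0017  0.0648] [[-0.2036  0.979  -0.0047]
 [ 0.979   0.2036  0.004 ]
 [ 0.0049 -0.0038 -1.    ]] [-0.7289  0.1555 -0.6628]
```

View pics/wrist2.png

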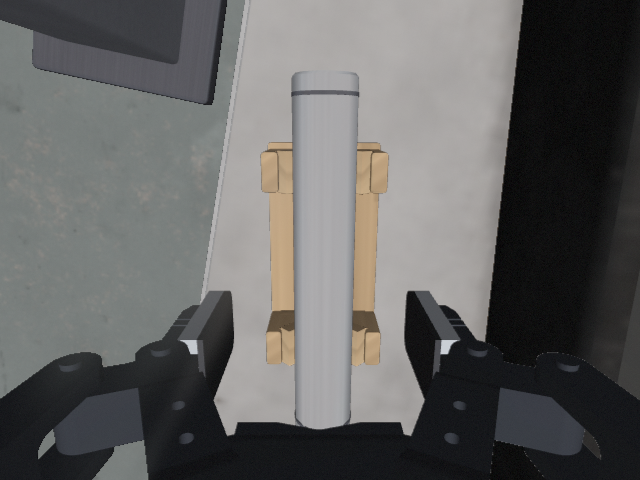

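Call:
jog_arm([
  [[-0.001,0.0015,0.025],[0,0,0],0.7],
  [[-0.001,0.0015,0.045],[0,0,0],0.7],
  [[-0.001,0.0015,0.06],[0,0,0],0.7],
  [[-0.001,0.0015,0.063],[0,0,0],0.7],
  [[-0.001,0.0015,0.063],[0,0,0],0.7],
])

```text
time: 2.22
tcp_pos: [0.4109, -0.2353, 0.0215]
ee_rot: [[-0.205, 0.979, 0.0], [0.979, 0.205, -0.0], [-0.0, 0.0, -1.0]]
force: [-0.5, 0.6, 0.1]
grip_width: 0.0596
```

Call:
jog_arm([
  [[0,0,0],[0,0,0],0],
  [[0,0,0],[0,0,0],0],
  [[0,0,0],[0,0,0],0],
  [[0,0,0],[0,0,0],0],
  [[0,0,0],[0,0,0],0],
], newtons=40)

```text
time: 2.63
tcp_pos: [0.4099, -0.2357, 0.022]
ee_rot: [[-0.206, 0.979, -0.001], [0.979, 0.206, -0.002], [-0.001, -0.001, -1.0]]
force: [-15.5, -2.9, 17.2]
grip_width: 0.0266
```

Call:
jog_arm([
  [[0,0,0],[0,0,0],0.6],
  [[0,0,0],[0,0,0],0.6],
  [[0,-0.0015,0.005],[0,0,0],0.6],
  [[0,-0.0015,0.007],[0,0,0],0.6],
  [[0,-0.0015,0.007],[0,0,0],0.6],
])

```text
time: 3.05
tcp_pos: [0.4088, -0.235, 0.013]
ee_rot: [[-0.205, 0.979, -0.001], [0.979, 0.205, 0.001], [0.001, -0.0, -1.0]]
force: [0.9, 0.6, -1.0]
grip_width: 0.0516
```

Call:
jog_arm([
  [[0,0,0],[0,0,0],0],
  [[0,0,0],[0,0,0],0],
  [[0,0,0],[0,0,0],0],
  [[0,0,0],[0,0,0],0],
  [[0,0,0],[0,0,0],0],
], newtons=40)

```text
time: 3.47
tcp_pos: [0.4096, -0.2352, 0.0138]
ee_rot: [[-0.205, 0.979, 0.001], [0.979, 0.205, -0.0], [-0.0, 0.001, -1.0]]
force: [6.2, 1.2, -1.1]
grip_width: 0.0269
```

Call:
jog_arm([
  [[0,0,-0.02],[0,0,0],0],
  [[0,0,-0.06],[0,0,0],0],
  [[0,0,-0.1],[0,0,0],0],
  [[0,0,-0.14],[0,0,0],0],
  [[0,0,-0.15],[0,0,0],0],
], newtons=70)

```text
time: 3.88
tcp_pos: [0.4103, -0.2362, 0.1693]
ee_rot: [[-0.206, 0.979, 0.005], [0.979, 0.206, -0.004], [-0.005, 0.004, -1.0]]
force: [1.1, -0.6, -5.1]
grip_width: 0.0261
```

Run:
```python
from h import *
for uv in [(345,205),(260,205),(148,187),(111,245),(333,262),(354,155)]: print(uv,onz("side",uv,.085))
s=manip.observe();print(s["tcp_pos"],s["force"],s["joint_pos"],s["grip_width"])
for n in ["wrist","scene"]: cv2.imwrite(f"pics/{n}3.png",manip.snapshot(n)[:,:,::-1])
```

```text
(345, 205) [ 0.4979 -0.2157  0.085 ]
(260, 205) [ 0.7052 -0.1496  0.085 ]
(148, 187) [ 1.0414 -0.145   0.085 ]
(111, 245) [0.9563 0.1222 0.085 ]
(333, 262) [0.4497 0.0255 0.085 ]
(354, 155) [ 0.5611 -0.5088  0.085 ]
[ 0.4103 -0.2362  0.1693] [ 1.1267 -0.5627 -5.0999] [-0.6853 -0.0371  1.7615 -0.0001  1.4106 -0.8924] 0.02609092676443739
```

View pics/wrist3.png

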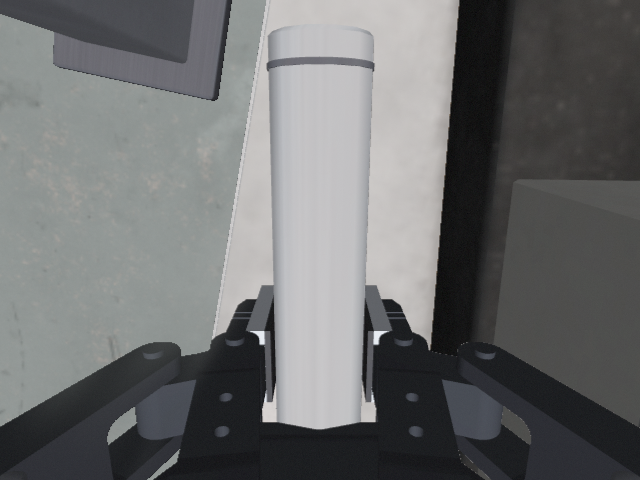

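View pics/scene3.png

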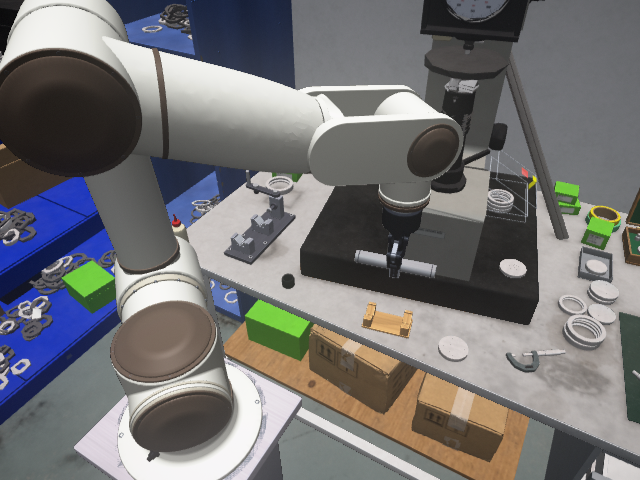

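Run:
```python
from h import *
a=cv2.imread("pics/scene3.png")
cv2.imwrite("pics/z4.png",cv2.resize(a[170:275,200:310],(628,600),interpolation=cv2.INTER_CUBIC))
b=cv2.imread("pics/side0.png")
cv2.imwrite("pics/z5.png",cv2.resize(b[285:375,180:330],(800,480),interpolation=cv2.INTER_CUBIC))
```

```text
(no output)
```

View pics/z4.png

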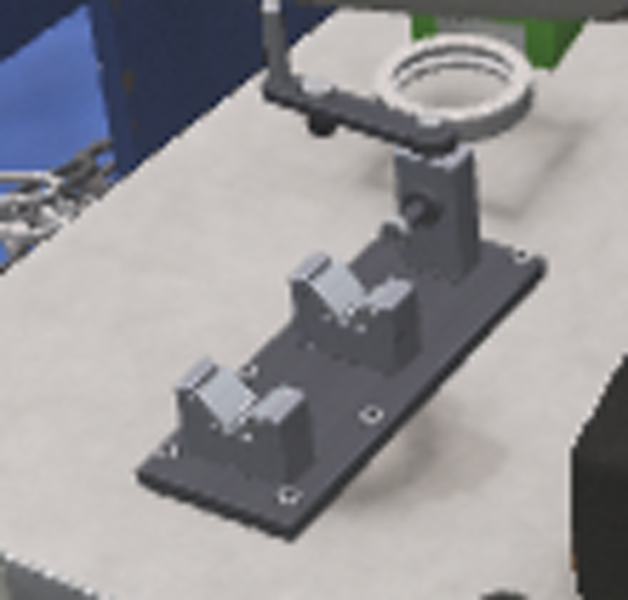

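View pics/z5.png

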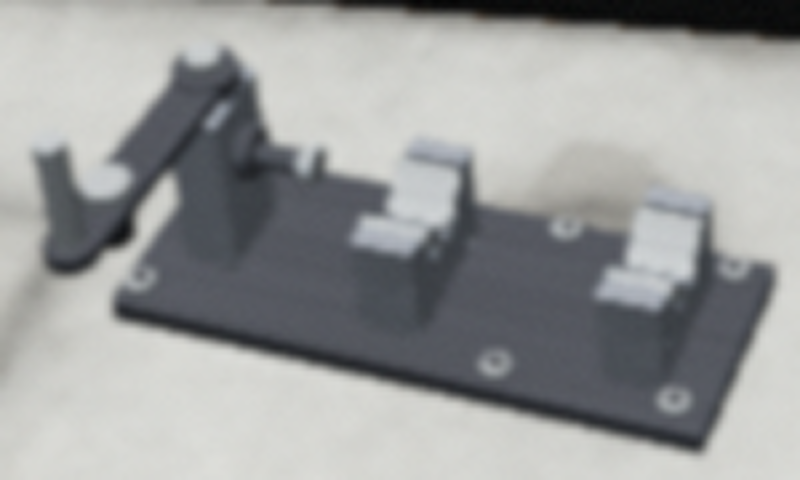

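Run:
```python
from h import *
S=lambda u,v,z:onz("scene",(200+u/5.714,170+v/5.714),z)
D=lambda u,v,z:onz("side",(180+u/5.333,285+v/5.333),z)
for nm,F,c,t in [("scene",S,[(138,471),(290,528),(546,262)],[(198,376),(283,403),(312,272),(391,294)]),("side",D,[(703,441),(776,267),(115,305)],[(633,290),(681,201),(388,236),(440,151)])]:
    print(nm)
    L=[(-82,45),(-82,-45),(154,-45)] if nm=="scene" else [(-82,45),(-82,-45),(154,45)]
    W=np.array([F(*p,.012)[:2] for p in c]);L=np.array(L)/1e3
    # rigid fit
    M,_=cv2.estimateAffinePartial2D(L,W); k=np.hypot(M[0,0],M[1,0]);print("corners",W,M[:,2],np.arctan2(M[1,0],M[0,0]),k)
    T=[F(*p,.055) for p in t];a=(T[0]+T[1])/2;b=(T[2]+T[3])/2
    e=(b-a)/np.linalg.norm(b-a);print("tops",a,b,np.linalg.norm(b-a),np.arctan2(e[1],e[0]),"org",a+e*.05, [np.linalg.norm(T[0]-T[1])])
print("pin top",S(270,3,.141),D(50,143,.141),"pivot",S(445,135,.1),D(203,52,.1))
print("pin tri",tri([ray("scene",(200+277/5.714,170+50/5.714)),ray("side",(180+58/5.333,285+190/5.333))]))
```

```text
scene
corners [[0.4145 0.2515]
 [0.417  0.1643]
 [0.6499 0.1711]] [0.4966 0.2105] 0.0322605797178569 0.9850800723850889
tops [0.4475 0.21   0.055 ] [0.5406 0.2128 0.055 ] 0.09312926507750842 0.029906322559496604 org [0.4975 0.2115 0.055 ] [np.float64(0.04704075381403982)]
side
corners [[0.4135 0.2608]
 [0.4174 0.1711]
 [0.6451 0.2687]] [0.4958 0.2189] 0.037892602182499374 0.9825749411137671
tops [0.4465 0.2154 0.055 ] [0.5413 0.2185 0.055 ] 0.09480895209389975 0.03235595515100538 org [0.4965 0.217  0.055 ] [np.float64(0.047979786700488074)]
pin top [0.6234 0.3125 0.141 ] [0.6199 0.3173 0.141 ] pivot [0.6166 0.205  0.1   ] [0.6232 0.2176 0.1   ]
pin tri [0.6245 0.3121 0.1134]
```

Call:
jog_arm([
  [[0.04,0.005,-0.01],[0,0,0],0],
  [[0.08,0.02,-0.01],[0,0,0.05],0],
  [[0.12,0.04,-0.01],[0,0,0.1],0],
  [[0.155,0.06,-0.01],[0,0,0.18],0],
  [[0.19,0.08,-0.01],[0,0,0.18],0],
])

```text
time: 4.4
tcp_pos: [0.4469, -0.0322, 0.171]
ee_rot: [[-0.021, 1.0, -0.003], [1.0, 0.021, 0.001], [0.001, -0.003, -1.0]]
force: [3.1, -0.6, -5.9]
grip_width: 0.0262
```

Run:
```python
from h import *
s=manip.observe();d=np.array([.497,.105,.18])-s["tcp_pos"];print(s["ee_rot"].T@d,s["ee_rot"],s["tcp_pos"],s["joint_pos"])
```

```text
[ 0.1361  0.053  -0.0091] [[-0.021   0.9998 -0.0033]
 [ 0.9998  0.021   0.0008]
 [ 0.0009 -0.0032 -1.    ]] [ 0.4469 -0.0322  0.171 ] [-0.2442 -0.0865  1.8043 -0.      1.4271 -0.2652]
```

Call:
jog_arm([
  [[0.038,0.015,-0.005],[0,0,0],0],
  [[0.076,0.03,-0.01],[0,0,0],0],
  [[0.11,0.042,-0.01],[0,0,0],0],
  [[0.125,0.045,-0.01],[0,0,0],0],
  [[0.125,0.045,-0.01],[0,0,0],0],
])

```text
time: 4.82
tcp_pos: [0.4888, 0.095, 0.1803]
ee_rot: [[-0.03, 1.0, -0.005], [1.0, 0.03, 0.001], [0.001, -0.005, -1.0]]
force: [-0.9, -0.7, -7.3]
grip_width: 0.0263
```

Call:
jog_arm([
  [[0,0,0],[0,0,0],0],
  [[0,0,0],[0,0,0],0],
])

```text
time: 4.98
tcp_pos: [0.4887, 0.0914, 0.1816]
ee_rot: [[-0.027, 1.0, -0.003], [1.0, 0.027, -0.0], [-0.0, -0.003, -1.0]]
force: [-0.2, 0.6, -5.8]
grip_width: 0.026
```

Run:
```python
from h import *
s=manip.observe();im=manip.snapshot("wrist");print(s["time"],s["tcp_pos"],s["ee_rot"],s["joint_velocities"])
cv2.imwrite("pics/w4.png",im[:,:,::-1]);np.save("w4.npy",[s["tcp_pos"],*s["ee_rot"]])
```

```text
4.9833 [0.4887 0.0914 0.1816] [[-0.027   0.9996 -0.0031]
 [ 0.9996  0.027  -0.0003]
 [-0.0003 -0.0031 -1.    ]] [-0.0168 -0.0146 -0.0084  0.0016  0.004   0.0013]
```

View pics/w4.png

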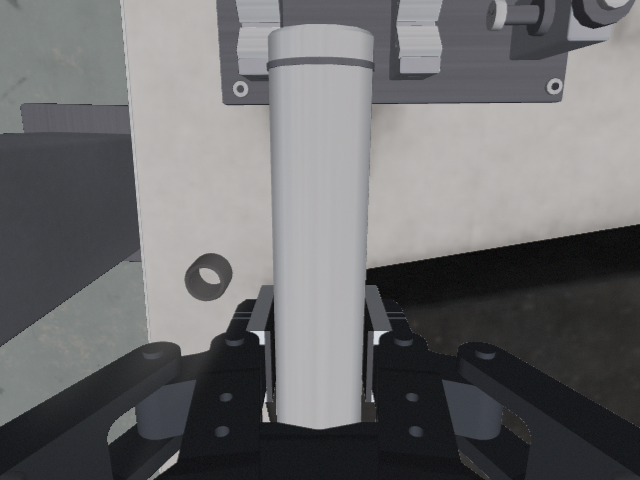

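Call:
jog_arm([
  [[0.03,0,-0.01],[0,0,0],0],
  [[0.06,0,-0.02],[0,0,0],0],
  [[0.065,0,-0.02],[0,0,0],0],
  [[0.065,0,-0.02],[0,0,0],0],
  [[0.065,0,-0.02],[0,0,0],0],
])

```text
time: 5.45
tcp_pos: [0.4876, 0.1561, 0.203]
ee_rot: [[-0.027, 1.0, -0.001], [1.0, 0.027, -0.0], [-0.0, -0.001, -1.0]]
force: [-0.5, -0.5, -6.7]
grip_width: 0.0264
```

Run:
```python
from h import *
s=manip.observe();im=manip.snapshot("wrist");print(s["time"],s["tcp_pos"],s["ee_rot"],s["joint_velocities"])
cv2.imwrite("pics/w5.png",im[:,:,::-1]);np.save("w5.npy",[s["tcp_pos"],*s["ee_rot"]])
```

```text
5.45 [0.4876 0.1561 0.203 ] [[-0.0267  0.9996 -0.0007]
 [ 0.9996  0.0267 -0.0004]
 [-0.0004 -0.0007 -1.    ]] [-0.015  -0.0019  0.0067 -0.0014 -0.0004 -0.0016]
```

View pics/w5.png

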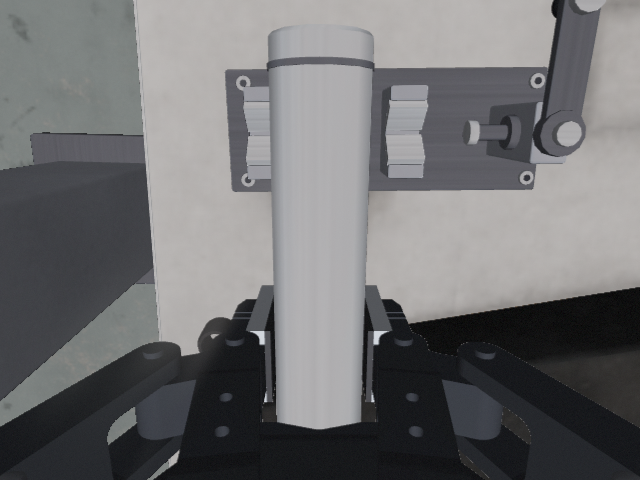

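Run:
```python
from h import *
a=cv2.imread("pics/w5.png")
cv2.imwrite("pics/z6.png",cv2.resize(a[60:200,220:280],(258,602),interpolation=cv2.INTER_CUBIC))
cv2.imwrite("pics/z7.png",cv2.resize(a[60:200,370:556],(798,600),interpolation=cv2.INTER_CUBIC))
```

```text
(no output)
```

View pics/z6.png

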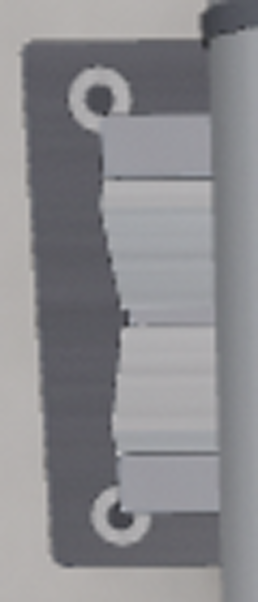

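View pics/z7.png

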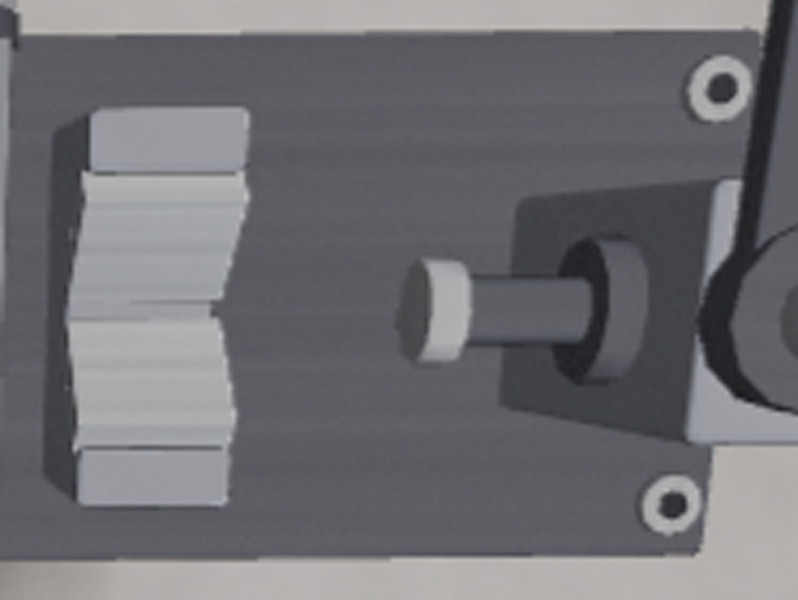

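Run:
```python
from h import *
w=np.load("w5.npy");s=dict(tcp_pos=w[0],ee_rot=w[1:])
a=lambda u,v,z:onz("wrist",(220+u/4.3,60+v/4.3),z,s)[:2]
b=lambda u,v,z:onz("wrist",(370+u/4.29,60+v/4.29),z,s)[:2]
px=[a(101,114,.055),a(122,512,.055),b(92,108,.055),b(249,108,.055),b(77,506,.055),b(228,506,.055)]
L=np.array([(-62,30),(-62,-30),(33,30),(57,30),(33,-30),(57,-30)])/1e3
M,_=cv2.estimateAffinePartial2D(L,np.array(px));k=np.hypot(M[0,0],M[1,0]);yaw=np.arctan2(M[1,0],M[0,0])
print(np.array(px),M,k,yaw); print((np.array(px)-(L@M[:,:2].T+M[:,2]))*1e3)
R=np.array([[np.cos(yaw),-np.sin(yaw)],[np.sin(yaw),np.cos(yaw)]]);o=np.mean(px,0)-R@L.mean(0);print("rigid org",o)
# plate corners z .012
q=[a(23,42,.012),a(52,565,.012),b(760,32,.012),b(697,554,.012)]
L2=np.array([(-82,45),(-82,-45),(154,45),(154,-45)])/1e3
o2=np.mean(q,0)-R@L2.mean(0);print("plate org",o2,[R.T@(x-o) for x in q])
print("screw face local",R.T@(b(400,312,.058)-o), R.T@(b(428,312,.066)-o))
print("pivot",R.T@(onz("wrist",(567,133),.1,s)[:2]-o),"armtip top", [R.T@(onz("wrist",(588,4),.141,s)[:2]-o)])
# shaft end line
for z in(.19,.2,.225): print(onz("wrist",(321,40),z,s))
d=np.r_[o,0];print(d)
```

```text
[[0.4374 0.2408]
 [0.4397 0.1816]
 [0.532  0.2441]
 [0.5554 0.2447]
 [0.5338 0.1849]
 [0.5576 0.1855]] [[ 0.9903 -0.0337  0.5001]
 [ 0.0337  0.9903  0.2133]] 0.9908999370917302 0.034024709736740044
[[-0.216  -0.1389]
 [-0.03    0.128 ]
 [ 0.2745 -0.0149]
 [-0.1113 -0.2017]
 [ 0.0565  0.2008]
 [ 0.0263  0.0266]]
rigid org [0.5    0.2133]
plate org [0.4996 0.2132] [array([-0.0813,  0.0445]), array([-0.0816, -0.0446]), array([0.1526, 0.0443]), array([ 0.1526, -0.0446])]
screw face local [ 0.0803 -0.0001] [0.0818 0.0001]
pivot [0.1243 0.0004] armtip top [array([0.1027, 0.0556])]
[0.4863 0.2468 0.19  ]
[0.4863 0.2451 0.2   ]
[0.4863 0.2409 0.225 ]
[0.5    0.2133 0.    ]
```

Call:
jog_arm([
  [[0.02,-0.003,0],[0,0,0.12],0],
  [[0.04,-0.007,0],[0,0,0.24],0],
  [[0.0565,-0.0075,0],[0,0,0.36],0],
  [[0.0565,-0.0075,0],[0,0,0.48],0],
  [[0.0565,-0.0075,0],[0,0,0.6],0],
])

```text
time: 5.92
tcp_pos: [0.4786, 0.2126, 0.203]
ee_rot: [[0.547, 0.837, -0.001], [0.837, -0.547, -0.0], [-0.001, -0.0, -1.0]]
force: [0.1, 0.0, -7.2]
grip_width: 0.0263
```

Call:
jog_arm([
  [[0,0,0],[0,0,0.12],0],
  [[0,0,0],[0,0,0.24],0],
  [[0,0,0],[0,0,0.36],0],
  [[0,0,0],[0,0,0.48],0],
  [[0,0,0],[0,0,0.6],0],
])

```text
time: 6.33
tcp_pos: [0.4788, 0.2117, 0.2031]
ee_rot: [[0.925, 0.38, -0.001], [0.38, -0.925, -0.0], [-0.001, 0.0, -1.0]]
force: [-0.1, -0.2, -6.0]
grip_width: 0.0259
```

Call:
jog_arm([
  [[0,0,0],[0,0,0.12],0],
  [[0,0,0],[0,0,0.24],0],
  [[0,0,0],[0,0,0.36],0],
  [[0,0,0],[0,0,0.36],0],
  [[0,0,0],[0,0,0.36],0],
])

```text
time: 6.75
tcp_pos: [0.4788, 0.2121, 0.2033]
ee_rot: [[0.999, 0.04, -0.0], [0.04, -0.999, -0.0], [-0.0, 0.0, -1.0]]
force: [-0.6, 0.3, -6.3]
grip_width: 0.0261
```

```bash
cat >> h.py <<'E'
ORG=np.array([.4995,.2133,0.]);YAW=.034
RF=np.array([[np.cos(YAW),-np.sin(YAW),0],[np.sin(YAW),np.cos(YAW),0],[0,0,1]])
def st():
    s=manip.observe();loc=RF.T@(s["tcp_pos"]-ORG);x=s["ee_rot"][:,0];print("t",s["time"],"loc",loc,"yawerr",np.arctan2(x[1],x[0])-YAW,"z",s["ee_rot"][:,2],"F",s["force"],"w",s["grip_width"],"q",s["joint_pos"]);return s
E
python3 -c "
from h import *
s=st();print(s['ee_rot'].T@(ORG+RF@np.array([-.021,0,.12])-s['tcp_pos']))"
```

```text
t 6.75 loc [-0.0207 -0.0005  0.2033] yawerr 0.006340905991963117 z [-0.0005 -0.0002 -1.    ] F [-0.5739  0.3038 -6.337 ] w 0.02611527504100931 q [ 0.2699  0.0551  1.5987 -0.0001  1.4883  1.8004]
[-0.0002 -0.0005  0.0833]
```

Call:
jog_arm([
  [[0,-0.0005,0.03],[0,0,0.006],0],
  [[0,-0.0005,0.06],[0,0,0.006],0],
  [[0,-0.0005,0.085],[0,0,0.006],0],
  [[0,-0.0005,0.1],[0,0,0.006],0],
  [[0,-0.0005,0.105],[0,0,0.006],0],
])

```text
time: 7.17
tcp_pos: [0.4775, 0.2128, 0.0959]
ee_rot: [[0.999, 0.036, -0.004], [0.036, -0.999, -0.001], [-0.004, 0.001, -1.0]]
force: [-0.1, 0.3, -6.8]
grip_width: 0.026
```

Run:
```python
from h import *
s=st();im=manip.snapshot("wrist");cv2.imwrite("pics/w6.png",im[:,:,::-1]);cv2.imwrite("pics/s6.png",manip.snapshot("scene")[100:340,140:460,::-1].repeat(2,0).repeat(2,1))
np.save("w6.npy",[s["tcp_pos"],*s["ee_rot"]])
```

```text
t 7.1667 loc [-0.022   0.0002  0.0959] yawerr 0.0015113337641356125 z [-0.0038 -0.0011 -1.    ] F [-0.0619  0.289  -6.7753] w 0.025950961956766046 q [0.2717 0.1313 1.7413 0.     1.273  1.807 ]
```

View pics/w6.png

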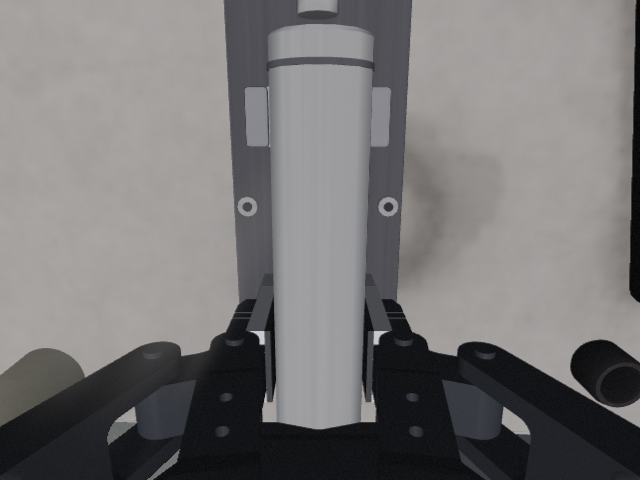

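View pics/s6.png

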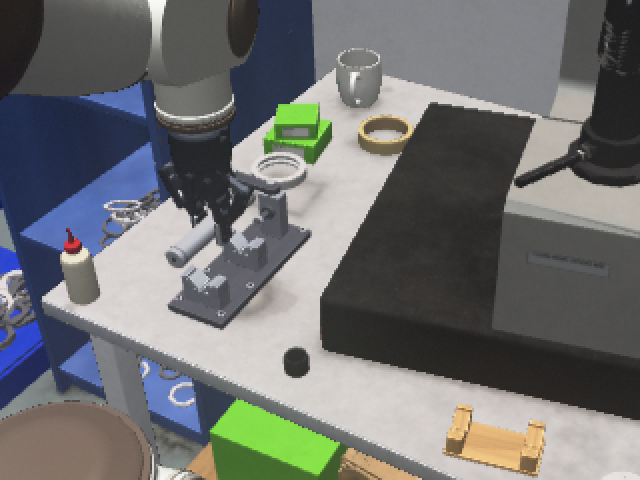

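Call:
jog_arm([
  [[0.001,-0.0005,0.003],[0,0,0],0],
  [[0.001,-0.0005,0.006],[0,0,0],0],
  [[0.001,-0.0005,0.009],[0,0,0],0],
  [[0.001,-0.0005,0.011],[0,0,0],0],
  [[0.001,-0.0005,0.011],[0,0,0],0],
], newtons=40)

```text
time: 7.68
tcp_pos: [0.4796, 0.2142, 0.0874]
ee_rot: [[0.999, 0.032, -0.0], [0.032, -0.999, 0.0], [-0.0, -0.0, -1.0]]
force: [0.1, -0.1, -6.2]
grip_width: 0.0263
```

Call:
jog_arm([
  [[0,0,0.001],[0,0,0],0],
  [[0,0,0.002],[0,0,0],0],
  [[0,0,0.002],[0,0,0],0],
])

```text
time: 7.93
tcp_pos: [0.4797, 0.2142, 0.0856]
ee_rot: [[0.999, 0.032, -0.0], [0.032, -0.999, 0.0], [-0.0, -0.0, -1.0]]
force: [-0.8, 0.4, -7.0]
grip_width: 0.0263
```

Call:
jog_arm([
  [[0,0.0005,0.001],[0,0,0],0],
  [[0,0.0005,0.002],[0,0,0],0],
  [[0,0.0005,0.002],[0,0,0],0],
])

```text
time: 8.18
tcp_pos: [0.4796, 0.2136, 0.0834]
ee_rot: [[0.999, 0.032, -0.0], [0.032, -0.999, 0.0], [-0.0, -0.0, -1.0]]
force: [0.3, 0.6, -5.9]
grip_width: 0.0261
```

Call:
jog_arm([
  [[0,0,0.0005],[0,0,0],0],
  [[0,0,0.001],[0,0,0],0],
  [[0,0,0.001],[0,0,0],0],
])

```text
time: 8.43
tcp_pos: [0.4797, 0.2137, 0.0825]
ee_rot: [[0.999, 0.032, -0.0], [0.032, -0.999, 0.0], [-0.0, -0.0, -1.0]]
force: [-0.4, -0.4, -6.8]
grip_width: 0.0262
```

Call:
jog_arm([
  [[0,0,0.0005],[0,0,0],0],
  [[0,0,0.001],[0,0,0],0],
  [[0,0,0.001],[0,0,0],0],
])

```text
time: 8.68
tcp_pos: [0.4797, 0.2137, 0.0815]
ee_rot: [[0.999, 0.032, -0.0], [0.032, -0.999, 0.0], [-0.0, -0.0, -1.0]]
force: [-0.2, -0.4, -6.7]
grip_width: 0.0264
```

Call:
jog_arm([
  [[0,0,0.0005],[0,0,0],0],
  [[0,0,0.001],[0,0,0],0],
  [[0,0,0.001],[0,0,0],0],
])

```text
time: 8.93
tcp_pos: [0.4796, 0.2137, 0.0805]
ee_rot: [[0.999, 0.032, -0.0], [0.032, -0.999, 0.0], [-0.0, -0.0, -1.0]]
force: [-0.6, -0.0, -7.0]
grip_width: 0.0264
```

Call:
jog_arm([
  [[0,0,0.0005],[0,0,0],0],
  [[0,0,0.001],[0,0,0],0],
  [[0,0,0.001],[0,0,0],0],
])

```text
time: 9.18
tcp_pos: [0.4796, 0.2137, 0.0795]
ee_rot: [[0.999, 0.032, -0.0], [0.032, -0.999, 0.0], [-0.0, -0.0, -1.0]]
force: [-0.7, 0.3, -5.7]
grip_width: 0.0265
```

Run:
```python
from h import *
s=st();im=manip.snapshot("wrist");cv2.imwrite("pics/w7.png",im[:,:,::-1]);cv2.imwrite("pics/s7.png",cv2.resize(manip.snapshot("scene")[190:270,200:310,::-1],(800,582),interpolation=cv2.INTER_CUBIC))
```

```text
t 9.1833 loc [-0.0198  0.0011  0.0795] yawerr -0.0021775518371813657 z [-0.0002  0.0001 -1.    ] F [-0.7165  0.3416 -5.7238] w 0.02652875664445214 q [0.2722 0.1494 1.7566 0.0001 1.2357 1.8112]
```

View pics/w7.png

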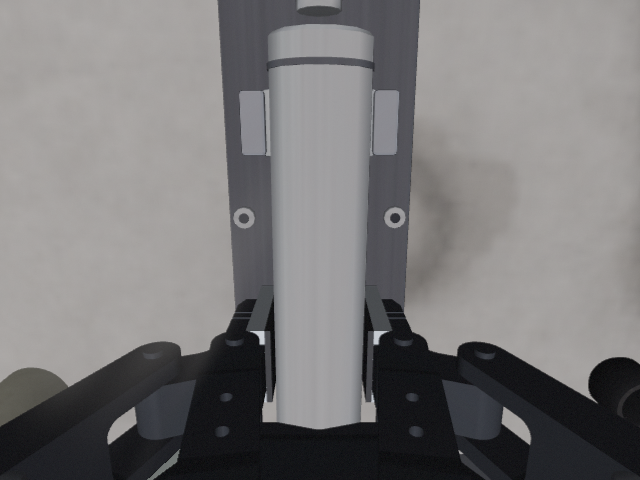

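View pics/s7.png

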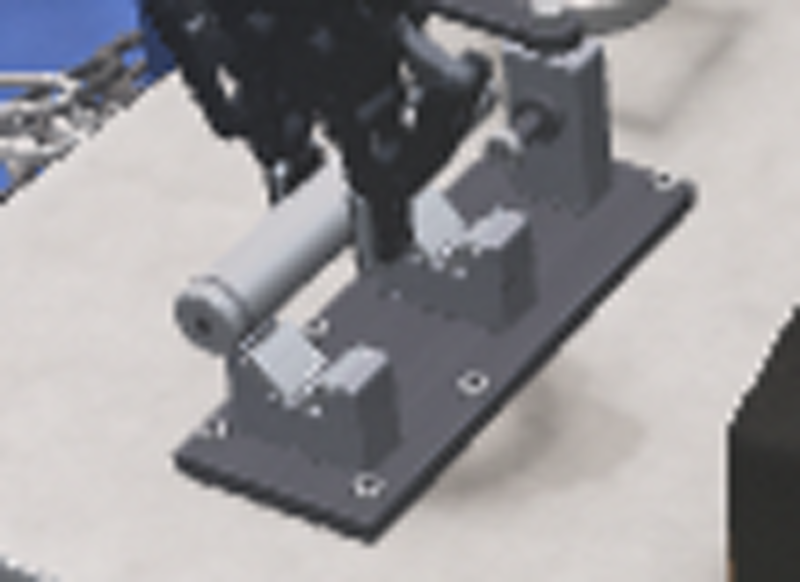

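Run:
```python
from h import *
p=P["scene"]
def proj(X):
    c=p["R"]@X+p["t"];u=p["intrinsics"]@c;return u[:2]/u[2]
for z in(.05,.058,.07,.08,.1): 
    for y in (0,.01): print(z,y,proj(ORG+RF@np.array([-.104,y,z])))
print((200+205/7.27, 190+310/7.27))
# use V block near corner for calibration: block-50 near (-x) top outer -y corner
print(proj(ORG+RF@np.array([-.062,-.03,.055])),(200+357/7.27,190+387/7.27))
```

```text
0.05 0 [230.1764 250.6759]
0.05 0.01 [227.0567 249.5323]
0.058 0 [229.7758 248.3363]
0.058 0.01 [226.6447 247.1949]
0.07 0 [229.1688 244.7909]
0.07 0.01 [226.0203 243.653 ]
0.08 0 [228.6573 241.8031]
0.08 0.01 [225.4941 240.6681]
0.1 0 [227.6182 235.7342]
0.1 0.01 [224.4253 234.6056]
(228.1980742778542, 232.64099037138928)
[248.7533 243.3865] (249.10591471801925, 243.232462173315)
```

Call:
jog_arm([
  [[0,-0.0004,0.01],[0,0,0],0],
  [[0,-0.0004,0.02],[0,0,0],0],
  [[0,-0.0004,0.027],[0,0,0],0],
  [[0,-0.0004,0.031],[0,0,0],0],
  [[0,-0.0004,0.031],[0,0,0],0],
])

```text
time: 9.7
tcp_pos: [0.479, 0.2139, 0.0471]
ee_rot: [[0.999, 0.032, -0.002], [0.032, -0.999, -0.001], [-0.002, 0.0, -1.0]]
force: [0.4, -0.2, -6.3]
grip_width: 0.0262
```

Run:
```python
from h import *
s=st();im=manip.snapshot("wrist");cv2.imwrite("pics/w8.png",im[:,:,::-1])
```

```text
t 9.7 loc [-0.0205  0.0013  0.0471] yawerr -0.0022515433374934724 z [-0.0021 -0.0005 -1.    ] F [ 0.4118 -0.2273 -6.3027] w 0.026248217081139485 q [0.273  0.1848 1.7884 0.0001 1.1706 1.812 ]
```

View pics/w8.png

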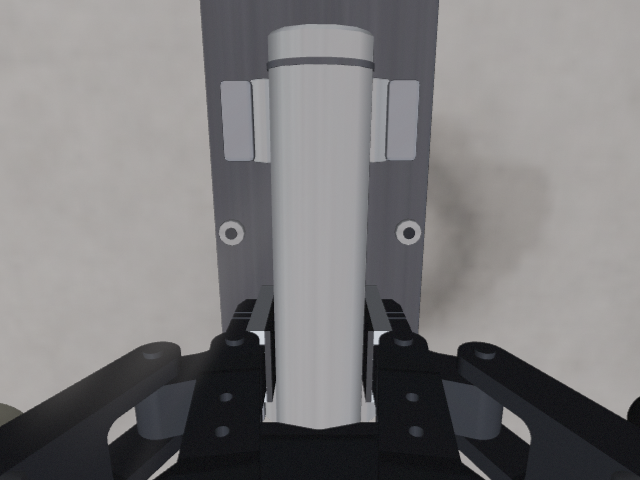

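Call:
jog_arm([
  [[0,-0.0002,0.001],[0,0,0],0],
  [[0,-0.0002,0.002],[0,0,0],0],
  [[0,-0.0002,0.003],[0,0,0],0],
  [[0,-0.0002,0.004],[0,0,0],0],
  [[0,-0.0002,0.005],[0,0,0],0],
])

```text
time: 10.17
tcp_pos: [0.4797, 0.2143, 0.0437]
ee_rot: [[0.999, 0.032, 0.0], [0.032, -0.999, 0.0], [0.0, -0.0, -1.0]]
force: [-0.2, 0.1, -6.2]
grip_width: 0.0263
```

Call:
jog_arm([
  [[0,0,0.0005],[0,0,0],0],
  [[0,0,0.001],[0,0,0],0],
  [[0,0,0.0015],[0,0,0],0],
  [[0,0,0.002],[0,0,0],0],
])

```text
time: 10.5
tcp_pos: [0.4797, 0.2143, 0.0416]
ee_rot: [[0.999, 0.032, 0.0], [0.032, -0.999, 0.0], [0.0, -0.0, -1.0]]
force: [0.8, -0.1, -6.0]
grip_width: 0.026
```

Call:
jog_arm([
  [[0,0,0.0005],[0,0,0],0],
  [[0,0,0.001],[0,0,0],0],
  [[0,0,0.001],[0,0,0],0],
])

```text
time: 10.75
tcp_pos: [0.4796, 0.2143, 0.0405]
ee_rot: [[0.999, 0.032, -0.0], [0.032, -0.999, 0.0], [-0.0, -0.0, -1.0]]
force: [-0.0, -0.7, -6.3]
grip_width: 0.026
```

Call:
jog_arm([
  [[0,0,0.0005],[0,0,0],0],
  [[0,0,0.001],[0,0,0],0],
  [[0,0,0.0015],[0,0,0],0],
  [[0,0,0.002],[0,0,0],0],
])

```text
time: 11.08
tcp_pos: [0.4797, 0.2143, 0.0386]
ee_rot: [[0.999, 0.032, -0.0], [0.032, -0.999, 0.0], [-0.0, -0.0, -1.0]]
force: [-0.1, -0.3, -6.0]
grip_width: 0.0266
```

Call:
jog_arm([
  [[0,0,0.0003],[0,0,0],0],
  [[0,0,0.0006],[0,0,0],0],
  [[0,0,0.001],[0,0,0],0],
])

```text
time: 11.33
tcp_pos: [0.4797, 0.2143, 0.0376]
ee_rot: [[0.999, 0.032, -0.0], [0.032, -0.999, 0.0], [-0.0, -0.0, -1.0]]
force: [0.3, 0.0, -6.6]
grip_width: 0.0261
```

Call:
jog_arm([
  [[0,0,0.0003],[0,0,0],0],
  [[0,0,0.0006],[0,0,0],0],
  [[0,0,0.0006],[0,0,0],0],
])

```text
time: 11.58
tcp_pos: [0.4797, 0.2143, 0.037]
ee_rot: [[0.999, 0.032, -0.0], [0.032, -0.999, 0.0], [-0.0, -0.0, -1.0]]
force: [-0.3, -0.5, -5.1]
grip_width: 0.0263
```

Call:
jog_arm([
  [[0,0,0.0003],[0,0,0],0],
  [[0,0,0.0006],[0,0,0],0],
  [[0,0,0.0006],[0,0,0],0],
])

```text
time: 11.83
tcp_pos: [0.4798, 0.2142, 0.0366]
ee_rot: [[0.999, 0.032, 0.0], [0.032, -0.999, -0.0], [0.0, 0.0, -1.0]]
force: [-0.4, -3.3, -2.1]
grip_width: 0.0261
```

Call:
jog_arm([
  [[0,0,0.0003],[0,0,0],0],
  [[0,0,0.0005],[0,0,0],0],
  [[0,0,0.0005],[0,0,0],0],
])

```text
time: 12.08
tcp_pos: [0.48, 0.214, 0.0364]
ee_rot: [[0.999, 0.032, 0.001], [0.032, -0.999, -0.0], [0.001, 0.0, -1.0]]
force: [-1.0, -7.0, 3.5]
grip_width: 0.0264
```

Call:
jog_arm([
  [[0,0.0004,0],[0,0,0],0],
  [[0,0.0008,0],[0,0,0],0],
  [[0,0.0008,0],[0,0,0],0],
])

```text
time: 12.33
tcp_pos: [0.4799, 0.2136, 0.0361]
ee_rot: [[0.999, 0.032, 0.001], [0.032, -0.999, 0.0], [0.001, -0.0, -1.0]]
force: [1.4, -1.1, 1.7]
grip_width: 0.0258
```

Call:
jog_arm([
  [[0,0,0],[0,0,0],0.5],
  [[0,0,0],[0,0,0],0.5],
  [[0,0,0],[0,0,0],0.5],
  [[0,0,0],[0,0,0],0.5],
], newtons=20)

```text
time: 12.67
tcp_pos: [0.4797, 0.2136, 0.036]
ee_rot: [[0.999, 0.032, 0.0], [0.032, -0.999, 0.0], [0.0, -0.0, -1.0]]
force: [-0.1, -1.0, -0.4]
grip_width: 0.0427
```

Run:
```python
from h import *
s=st();im=manip.snapshot("wrist");cv2.imwrite("pics/w9.png",im[:,:,::-1]);cv2.imwrite("pics/s9.png",cv2.resize(manip.snapshot("scene")[190:270,200:310,::-1],(800,582),interpolation=cv2.INTER_CUBIC))
```

```text
t 12.6667 loc [-0.0198  0.001   0.036 ] yawerr -0.0022089566847151784 z [ 0.0001  0.0002 -1.    ] F [-0.0847 -1.0038 -0.3516] w 0.04269608985755078 q [0.272  0.1975 1.7989 0.0002 1.145  1.8109]
```

View pics/w9.png

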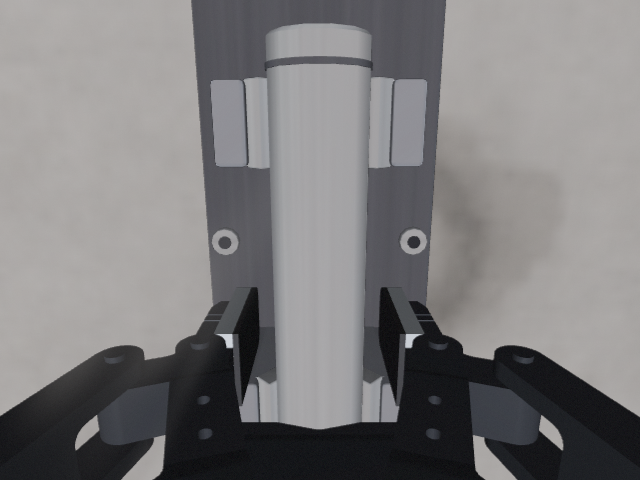

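View pics/s9.png

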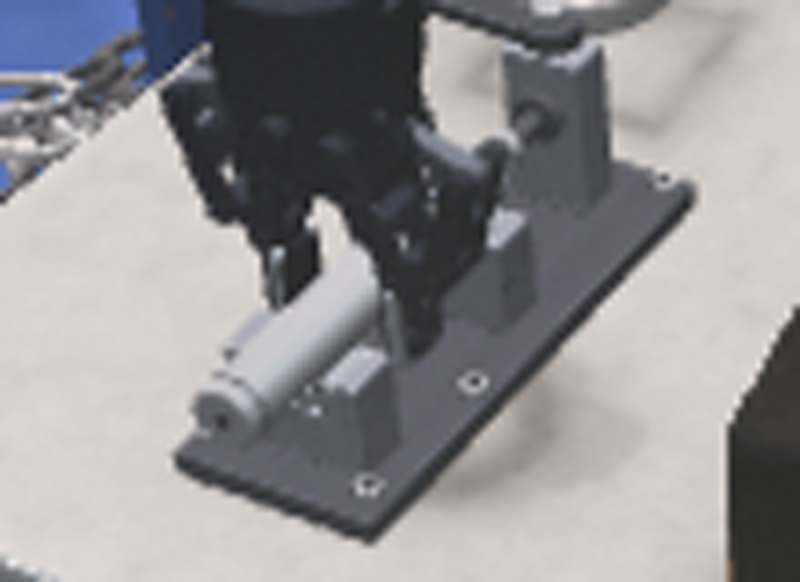

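Call:
jog_arm([
  [[0,0,0],[0,0,0],0],
  [[0,0,0],[0,0,0],0],
  [[0,0,0],[0,0,0],0],
  [[0,0,0],[0,0,0],0],
  [[0,0,0],[0,0,0],0],
], newtons=20)

```text
time: 13.18
tcp_pos: [0.4797, 0.2135, 0.036]
ee_rot: [[0.999, 0.032, 0.0], [0.032, -0.999, 0.0], [0.0, -0.0, -1.0]]
force: [-1.0, -2.0, 3.2]
grip_width: 0.027
```

Call:
jog_arm([
  [[0.0006,0,0],[0,0,0],0],
  [[0.0012,0,0],[0,0,0],0],
  [[0.0018,0,0],[0,0,0],0],
  [[0.0024,0,0],[0,0,0],0],
  [[0.003,0,0],[0,0,0],0],
])

```text
time: 13.6
tcp_pos: [0.4825, 0.2136, 0.036]
ee_rot: [[0.999, 0.032, -0.001], [0.032, -0.999, -0.0], [-0.001, 0.0, -1.0]]
force: [-5.1, -2.3, 5.4]
grip_width: 0.0273
```

Call:
jog_arm([
  [[0.0006,0,0],[0,0,0],0],
  [[0.0012,0,0],[0,0,0],0],
  [[0.0018,0,0],[0,0,0],0],
  [[0.0024,0,0],[0,0,0],0],
  [[0.003,0,0],[0,0,0],0],
])

```text
time: 14.02
tcp_pos: [0.4855, 0.2137, 0.036]
ee_rot: [[0.999, 0.032, -0.001], [0.032, -0.999, -0.0], [-0.001, 0.0, -1.0]]
force: [-4.1, -2.7, 5.8]
grip_width: 0.0269
```

Call:
jog_arm([
  [[0.0006,0,0],[0,0,0],0],
  [[0.0012,0,0],[0,0,0],0],
  [[0.0018,0,0],[0,0,0],0],
  [[0.0024,0,0],[0,0,0],0],
  [[0.003,0,0],[0,0,0],0],
])

```text
time: 14.43
tcp_pos: [0.4885, 0.2137, 0.0359]
ee_rot: [[0.999, 0.032, -0.001], [0.032, -0.999, -0.0], [-0.001, 0.0, -1.0]]
force: [-5.2, -2.1, 5.6]
grip_width: 0.0273
```

Run:
```python
from h import *
s=st();im=manip.snapshot("wrist");cv2.imwrite("pics/w10.png",im[:,:,::-1]);
```

```text
t 14.4333 loc [-0.011   0.0008  0.0359] yawerr -0.002160692137017764 z [-0.0006 -0.     -1.    ] F [-5.1907 -2.1288  5.5952] w 0.02734309028500721 q [0.2679 0.2135 1.7794 0.0001 1.1493 1.8068]
```

View pics/w10.png

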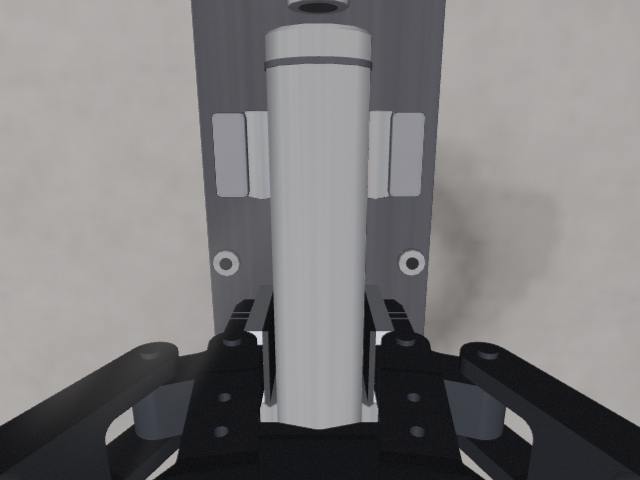

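Call:
jog_arm([
  [[0.0006,0,0],[0,0,0],0],
  [[0.0012,0,0],[0,0,0],0],
  [[0.0018,0,0],[0,0,0],0],
  [[0.0024,0,0],[0,0,0],0],
  [[0.003,0,0],[0,0,0],0],
])

```text
time: 14.9
tcp_pos: [0.4915, 0.2139, 0.036]
ee_rot: [[0.999, 0.032, -0.0], [0.032, -0.999, 0.0], [-0.0, -0.0, -1.0]]
force: [-4.1, -1.8, 5.0]
grip_width: 0.027
```

Call:
jog_arm([
  [[0.0004,0,0],[0,0,0],0],
  [[0.0008,0,0],[0,0,0],0],
  [[0.0012,0,0],[0,0,0],0],
])

```text
time: 15.15
tcp_pos: [0.4927, 0.2139, 0.036]
ee_rot: [[0.999, 0.032, -0.001], [0.032, -0.999, 0.0], [-0.001, -0.0, -1.0]]
force: [-4.3, -2.3, 4.5]
grip_width: 0.0274
```

Call:
jog_arm([
  [[0.0004,0,0],[0,0,0],0],
  [[0.0008,0,0],[0,0,0],0],
  [[0.0012,0,0],[0,0,0],0],
])

```text
time: 15.4
tcp_pos: [0.4939, 0.2139, 0.036]
ee_rot: [[0.999, 0.032, -0.0], [0.032, -0.999, 0.0], [-0.0, -0.0, -1.0]]
force: [-4.6, -1.1, 6.2]
grip_width: 0.0275
```

Call:
jog_arm([
  [[0.0003,0,0],[0,0,0],0],
  [[0.0006,0,0],[0,0,0],0],
  [[0.0009,0,0],[0,0,0],0],
])

```text
time: 15.65
tcp_pos: [0.4946, 0.214, 0.0359]
ee_rot: [[0.999, 0.032, -0.001], [0.032, -0.999, -0.0], [-0.001, 0.0, -1.0]]
force: [-8.0, -1.6, 8.4]
grip_width: 0.0275
```

Call:
jog_arm([
  [[0.0003,0,0],[0,0,0],0],
  [[0.0006,0,0],[0,0,0],0],
  [[0.0009,0,0],[0,0,0],0],
])

```text
time: 15.9
tcp_pos: [0.4946, 0.2139, 0.0359]
ee_rot: [[0.999, 0.032, -0.003], [0.032, -0.999, -0.0], [-0.003, 0.0, -1.0]]
force: [-16.2, -2.3, 14.1]
grip_width: 0.0271
```

Call:
jog_arm([
  [[0,0,0],[0,0,0],0],
  [[0,0,0],[0,0,0],0],
  [[0,0,0],[0,0,0],0],
  [[0,0,0],[0,0,0],0],
])

```text
time: 16.23
tcp_pos: [0.4946, 0.2139, 0.0359]
ee_rot: [[0.999, 0.032, -0.003], [0.032, -0.999, -0.0], [-0.003, 0.0, -1.0]]
force: [-14.4, -3.4, 12.3]
grip_width: 0.0271
```

Call:
jog_arm([
  [[0,0,0],[0,0,0],0],
  [[0,0,0],[0,0,0],0],
  [[0,0,0],[0,0,0],0],
  [[0,0,0],[0,0,0],0],
  [[0,0,0],[0,0,0],0],
])

```text
time: 16.65
tcp_pos: [0.4946, 0.214, 0.0359]
ee_rot: [[0.999, 0.032, -0.003], [0.032, -0.999, -0.0], [-0.003, 0.0, -1.0]]
force: [-14.8, -3.1, 11.8]
grip_width: 0.0274
```

Run:
```python
from h import *
s=st();im=manip.snapshot("wrist");cv2.imwrite("pics/w11.png",im[:,:,::-1]);cv2.imwrite("pics/s11.png",cv2.resize(manip.snapshot("scene")[160:270,200:310,::-1],(600,600),interpolation=cv2.INTER_CUBIC))
```

```text
t 16.65 loc [-0.0049  0.0008  0.0359] yawerr -0.0020205687415431745 z [-0.0028 -0.0003 -1.    ] F [-14.7619  -3.1258  11.8464] w 0.027379950052708452 q [0.265  0.2257 1.7644 0.0005 1.1543 1.8036]
```

View pics/w11.png

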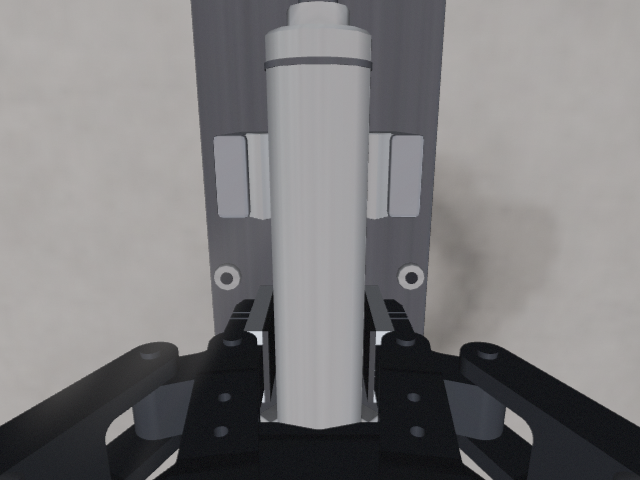

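View pics/s11.png

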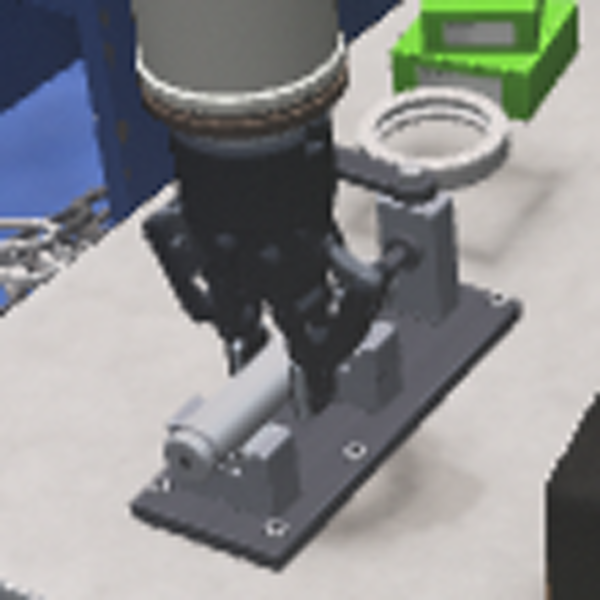

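Call:
jog_arm([
  [[0,0,0],[0,0,0],0.6],
  [[0,0,0],[0,0,0],0.6],
  [[0,0,0],[0,0,0],0.6],
  [[0,0,0],[0,0,0],0.6],
  [[0,0,-0.01],[0,0,0],0.6],
])

```text
time: 17.17
tcp_pos: [0.4951, 0.2137, 0.0446]
ee_rot: [[0.999, 0.032, -0.003], [0.032, -0.999, -0.001], [-0.003, 0.001, -1.0]]
force: [0.0, -0.4, -0.8]
grip_width: 0.0514
```

Call:
jog_arm([
  [[0,0,-0.03],[0,0,0],0.6],
  [[0,0,-0.07],[0,0,0],0.6],
  [[0,0,-0.11],[0,0,0],0.6],
  [[0,0,-0.15],[0,0,-0.12],0.6],
  [[0,0,-0.17],[0,0,-0.24],0.6],
])

```text
time: 17.58
tcp_pos: [0.4966, 0.2142, 0.2219]
ee_rot: [[0.962, 0.273, 0.006], [0.273, -0.962, 0.002], [0.006, -0.0, -1.0]]
force: [1.0, 0.3, 0.1]
grip_width: 0.0513
```

Run:
```python
from h import *
s=st();print(s["tcp_pos"],s["ee_rot"]);print(s["ee_rot"].T@(np.array([.6245,.27,.22])-s["tcp_pos"]))
cv2.imwrite("pics/s12.png",cv2.resize(manip.snapshot("side")[270:370,180:340,::-1],(800,500),interpolation=cv2.INTER_CUBIC))
```

```text
t 17.5833 loc [-0.0028  0.001   0.2219] yawerr 0.24275237276075992 z [ 0.0056  0.0017 -1.    ] F [1.0041 0.2954 0.1265] w 0.051314942461866075 q [0.2647 0.0787 1.5359 0.0002 1.5211 1.5587]
[0.4966 0.2142 0.2219] [[ 0.9619  0.2732  0.0056]
 [ 0.2732 -0.9619  0.0017]
 [ 0.0059 -0.0001 -1.    ]]
[ 0.1382 -0.0187  0.0027]
```

View pics/s12.png

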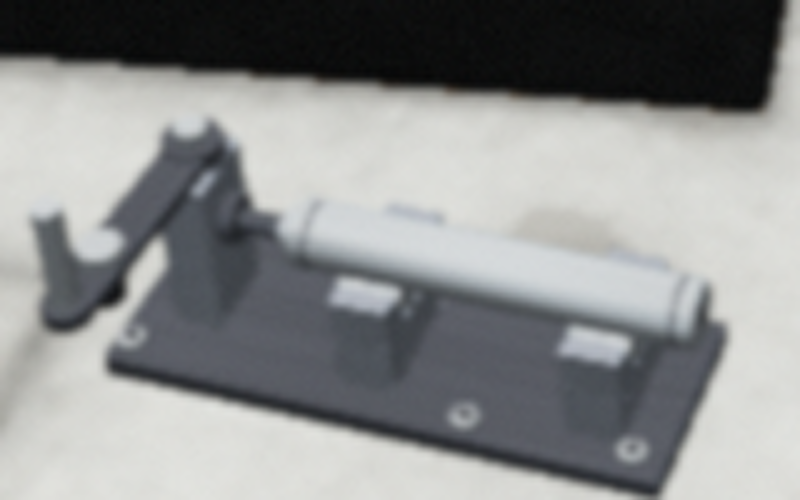

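Call:
jog_arm([
  [[0.035,-0.005,0],[0,0,-0.12],0.6],
  [[0.07,-0.01,0],[0,0,-0.24],0.6],
  [[0.1,-0.015,0],[0,0,-0.36],0.6],
  [[0.125,-0.018,0],[0,0,-0.48],0.6],
  [[0.138,-0.019,0],[0,0,-0.6],0.6],
])

```text
time: 18.05
tcp_pos: [0.6256, 0.2702, 0.2156]
ee_rot: [[0.639, 0.769, -0.0], [0.769, -0.639, 0.0], [-0.0, -0.0, -1.0]]
force: [-0.6, -0.4, -0.9]
grip_width: 0.0511
```

Call:
jog_arm([
  [[0,0,0],[0,0,-0.12],0.4],
  [[0,0,0],[0,0,-0.24],0.4],
  [[0,0,0],[0,0,-0.36],0.4],
  [[0,0,0],[0,0,-0.48],0.4],
  [[0,0,0],[0,0,-0.6],0.4],
])

```text
time: 18.47
tcp_pos: [0.6237, 0.2693, 0.2165]
ee_rot: [[0.093, 0.996, 0.0], [0.996, -0.093, 0.0], [0.0, 0.0, -1.0]]
force: [1.6, -0.7, -0.2]
grip_width: 0.0344
```

Call:
jog_arm([
  [[0,0,0],[0,0,-0.1],0.4],
  [[0,0,0],[0,0,-0.1],0.4],
  [[0,0,0],[0,0,-0.1],0.4],
])

```text
time: 18.72
tcp_pos: [0.6237, 0.2693, 0.2164]
ee_rot: [[0.002, 1.0, 0.0], [1.0, -0.002, 0.0], [0.0, 0.0, -1.0]]
force: [0.1, 0.2, 0.3]
grip_width: 0.0345
```

Run:
```python
from h import *
s=st();im=manip.snapshot("wrist");cv2.imwrite("pics/w13.png",im[:,:,::-1]);np.save("w13.npy",[s["tcp_pos"],*s["ee_rot"]]);print(s["tcp_pos"],s["ee_rot"])
```

```text
t 18.7167 loc [0.126  0.0518 0.2164] yawerr 1.534376151007058 z [ 0.0002  0.0002 -1.    ] F [0.0655 0.2189 0.2617] w 0.034527813032748544 q [0.2943 0.3746 1.1876 0.0001 1.5791 0.2967]
[0.6237 0.2693 0.2164] [[ 0.0024  1.      0.0002]
 [ 1.     -0.0024  0.0002]
 [ 0.0002  0.0002 -1.    ]]
```

View pics/w13.png

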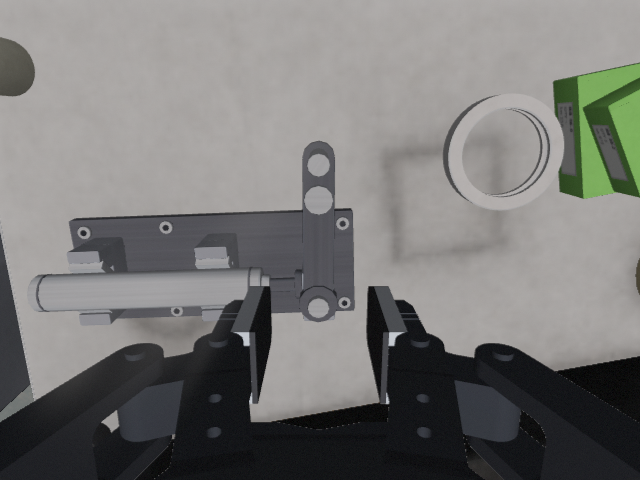

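Run:
```python
from h import *
w=np.load("w13.npy");s=dict(tcp_pos=w[0],ee_rot=w[1:])
pin=onz("wrist",(318.5,164),.141,s);piv=(ORG+RF@np.array([.124,0,0]))
print(pin,piv,onz("wrist",(318.3,308),.105,s)); d=(pin-piv)[:2];print(np.linalg.norm(d),np.arctan2(d[1],d[0]),np.pi-np.arctan2(d[1],d[0])+YAW)
t=np.r_[pin[:2],.13];print(s["ee_rot"].T@(t-s["tcp_pos"]))
for phi in np.arange(1.6,-.01,-.2):
    a=np.pi-phi+YAW; print(round(phi,2),piv[:2]+.095*np.array([np.cos(a),np.sin(a)]))
```

```text
[0.6241 0.3132 0.141 ] [0.6234 0.2175 0.    ] [0.6238 0.2186 0.105 ]
0.09564250711013442 1.5634588114038523 1.6121338421859408
[0.0438 0.0003 0.0864]
1.6 [0.623  0.3125]
1.4 [0.6041 0.3105]
1.2 [0.586  0.3048]
1.0 [0.5694 0.2957]
0.8 [0.555  0.2834]
0.6 [0.5432 0.2685]
0.4 [0.5347 0.2515]
0.2 [0.5297 0.2332]
0.0 [0.5285 0.2143]
```

Call:
jog_arm([
  [[0.03,0.0003,0.02],[0,0,0],0.4],
  [[0.0435,0.0003,0.04],[0,0,0],0.4],
  [[0.0435,0.0003,0.055],[0,0,0],0.4],
  [[0.0435,0.0003,0.06],[0,0,0],0.4],
  [[0.0435,0.0003,0.06],[0,0,0],0.4],
])

```text
time: 19.18
tcp_pos: [0.6235, 0.3126, 0.1547]
ee_rot: [[0.001, 1.0, -0.002], [1.0, -0.001, -0.001], [-0.001, -0.002, -1.0]]
force: [-0.8, -0.6, 0.1]
grip_width: 0.034
```

Run:
```python
from h import *
s=st();im=manip.snapshot("wrist");cv2.imwrite("pics/w14.png",im[:,:,::-1]);print(s["tcp_pos"],s["ee_rot"].T@(np.array([.6241,.313,.106])-s["tcp_pos"]))
```

```text
t 19.1833 loc [0.1273 0.095  0.1547] yawerr 1.5358155432723783 z [-0.0021 -0.0008 -1.    ] F [-0.8489 -0.5572  0.0961] w 0.034044235706204316 q [ 0.3544  0.4388  1.2233 -0.      1.4818  0.3554]
[0.6235 0.3126 0.1547] [0.0004 0.0007 0.0487]
```

View pics/w14.png

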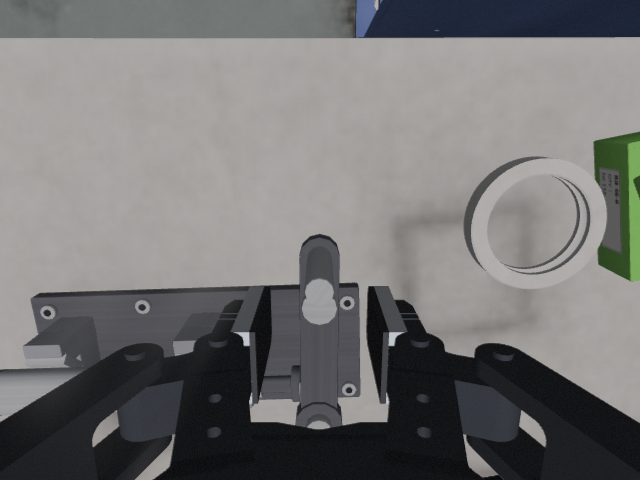

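Call:
jog_arm([
  [[0,0.0005,0.015],[0,0,0],0.4],
  [[0,0.0005,0.03],[0,0,0],0.4],
  [[0,0.0005,0.042],[0,0,0],0.4],
  [[0,0.0005,0.047],[0,0,0],0.4],
  [[0,0.0005,0.047],[0,0,0],0.4],
])

```text
time: 19.65
tcp_pos: [0.6243, 0.3125, 0.1084]
ee_rot: [[-0.0, 1.0, -0.001], [1.0, 0.0, -0.0], [-0.0, -0.001, -1.0]]
force: [-0.8, 0.1, -0.1]
grip_width: 0.0344
```

Call:
jog_arm([
  [[0,0,0],[0,0,0],0.2],
  [[0,0,0],[0,0,0],0.2],
  [[0,0,0],[0,0,0],0.2],
])

```text
time: 19.9
tcp_pos: [0.6249, 0.313, 0.11]
ee_rot: [[-0.001, 1.0, 0.001], [1.0, 0.001, 0.001], [0.001, 0.001, -1.0]]
force: [0.0, 0.3, 0.7]
grip_width: 0.0168
```

Run:
```python
from h import *
s=st();im=manip.snapshot("wrist");cv2.imwrite("pics/w15.png",im[:,:,::-1]);print(s["tcp_pos"],s["ee_rot"])
```

```text
t 19.9 loc [0.1287 0.0953 0.11  ] yawerr 1.537660253986844 z [ 0.0012  0.0006 -1.    ] F [0.0408 0.313  0.6858] w 0.0168143140049939 q [0.3541 0.4648 1.2781 0.0001 1.3973 0.3533]
[0.6249 0.313  0.11  ] [[-0.0009  1.      0.0012]
 [ 1.      0.0009  0.0006]
 [ 0.0006  0.0012 -1.    ]]
```

View pics/w15.png

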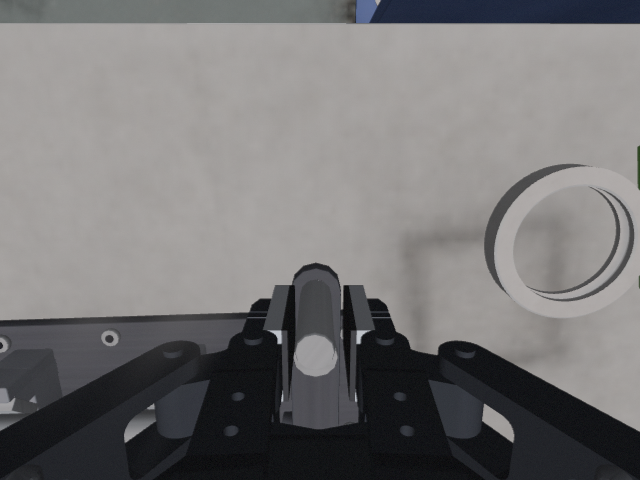

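Call:
jog_arm([
  [[-0.0005,-0.0095,0],[0,0,-0.1],0.2],
  [[-0.0019,-0.0189,0],[0,0,-0.2],0.2],
  [[-0.0042,-0.0281,0],[0,0,-0.3],0.2],
  [[-0.0075,-0.037,0],[0,0,-0.4],0.2],
  [[-0.0116,-0.0455,0],[0,0,-0.5],0.2],
])

```text
time: 20.37
tcp_pos: [0.5787, 0.3014, 0.1094]
ee_rot: [[-0.485, 0.875, 0.001], [0.875, 0.485, 0.001], [0.0, 0.001, -1.0]]
force: [1.6, 1.2, 0.6]
grip_width: 0.0173
```

```bash
cat >> h.py <<'E'
def arc():
    s=manip.observe();piv=(ORG+RF@np.array([.124,0,0]))[:2];d=s["tcp_pos"][:2]-piv;a=np.arctan2(d[1],d[0])
    x=s["ee_rot"][:,0];th=np.arctan2(x[1],x[0])
    print("r",np.linalg.norm(d),"phi",(np.pi-a+YAW+.5)%(2*np.pi)-.5,"th-a",(th-a+3)%(2*np.pi)-3,"z",s["tcp_pos"][2],"F",s["force"],"w",s["grip_width"],"t",s["time"],"q",s["joint_pos"])
E
python3 -c "from h import *;arc()"
```

```text
r 0.0950743024569137 phi 1.1151205726862818 th-a 0.016461896706467805 z 0.10943171930893901 F [1.616  1.1819 0.5612] w 0.017282605142028732 t 20.3667 q [ 0.3621  0.3728  1.4088  0.0003  1.359  -0.1442]
```

Call:
jog_arm([
  [[-0.0005,-0.0095,0],[0,0,-0.1],0.2],
  [[-0.0019,-0.0189,0],[0,0,-0.2],0.2],
  [[-0.0042,-0.0281,0],[0,0,-0.3],0.2],
  [[-0.0075,-0.037,0],[0,0,-0.4],0.2],
  [[-0.0116,-0.0455,0],[0,0,-0.5],0.2],
])

```text
time: 20.78
tcp_pos: [0.5444, 0.2692, 0.1095]
ee_rot: [[-0.845, 0.535, 0.001], [0.535, 0.845, 0.001], [-0.0, 0.001, -1.0]]
force: [0.8, 1.5, -0.5]
grip_width: 0.0171
```

Run:
```python
from h import *
arc()
cv2.imwrite("pics/s16.png",cv2.resize(manip.snapshot("side")[230:390,150:350,::-1],(750,600),interpolation=cv2.INTER_CUBIC))
```

```text
r 0.0944663044662365 phi 0.6133852797639421 th-a 0.014772156943667625 z 0.1094999757979428 F [ 0.7517  1.5072 -0.4527] w 0.017079636565325067 t 20.7833 q [ 0.3323  0.2837  1.5269  0.0004  1.33   -0.674 ]
```

View pics/s16.png

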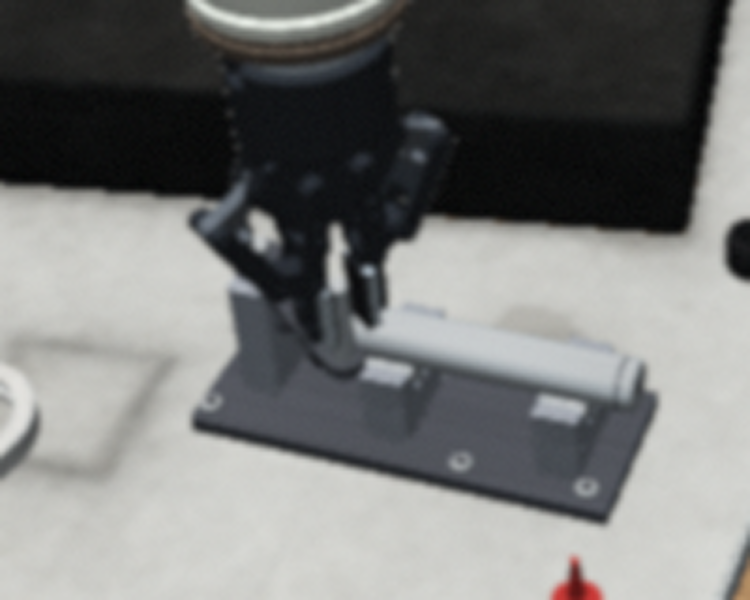

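Arm follows. Continue more slowly.

Call:
jog_arm([
  [[-0.0001,-0.0048,0],[0,0,-0.05],0.2],
  [[-0.0005,-0.0095,0],[0,0,-0.1],0.2],
  [[-0.0011,-0.0142,0],[0,0,-0.15],0.2],
  [[-0.0019,-0.0189,0],[0,0,-0.2],0.2],
  [[-0.003,-0.0235,0],[0,0,-0.25],0.2],
])

```text
time: 21.25
tcp_pos: [0.5347, 0.248, 0.1094]
ee_rot: [[-0.949, 0.315, 0.001], [0.315, 0.949, 0.001], [-0.0, 0.001, -1.0]]
force: [-0.9, 2.8, 0.8]
grip_width: 0.017
```

Call:
jog_arm([
  [[-0.0001,-0.0038,0],[0,0,-0.04],0.2],
  [[-0.0003,-0.0076,0],[0,0,-0.08],0.2],
  [[-0.0007,-0.0114,0],[0,0,-0.12],0.2],
  [[-0.0012,-0.0151,0],[0,0,-0.16],0.2],
  [[-0.0019,-0.0189,0],[0,0,-0.2],0.2],
])

```text
time: 21.67
tcp_pos: [0.5306, 0.2294, 0.1094]
ee_rot: [[-0.993, 0.12, 0.001], [0.12, 0.993, 0.001], [-0.0, 0.001, -1.0]]
force: [-0.4, 1.1, 0.3]
grip_width: 0.0171
```

```bash
python3 -c "from h import *;arc()"
```

```text
r 0.09359336679501509 phi 0.16180238935193203 th-a 0.007309281150466251 z 0.10940039101418145 F [-0.3547  1.0856  0.2683] w 0.017086643438516656 t 21.6667 q [ 0.2747  0.2263  1.5993  0.0004  1.3153 -1.1757]
```

Call:
jog_arm([
  [[0,-0.0028,0],[0,0,-0.03],0.2],
  [[-0.0002,-0.0057,0],[0,0,-0.06],0.2],
  [[-0.0004,-0.0085,0],[0,0,-0.09],0.2],
  [[-0.0007,-0.0114,0],[0,0,-0.12],0.2],
])

```text
time: 22.0
tcp_pos: [0.53, 0.2182, 0.1095]
ee_rot: [[-1.0, 0.001, 0.001], [0.001, 1.0, 0.001], [-0.001, 0.001, -1.0]]
force: [-0.4, 2.6, 0.3]
grip_width: 0.0169
```

Call:
jog_arm([
  [[0,-0.001,0],[0,0,-0.01],0.2],
  [[0,-0.002,0],[0,0,-0.02],0.2],
  [[0,-0.003,0],[0,0,-0.03],0.2],
])

```text
time: 22.25
tcp_pos: [0.53, 0.2151, 0.1093]
ee_rot: [[-1.0, -0.029, 0.001], [-0.029, 1.0, 0.001], [-0.001, 0.0, -1.0]]
force: [0.4, 2.2, 1.8]
grip_width: 0.017
```

```bash
python3 -c "from h import *;arc()"
```

```text
r 0.09345764087562376 phi 0.008166780386356542 th-a 0.0035296886078937106 z 0.10929257174661339 F [0.3767 2.1651 1.7986] w 0.016953688865241148 t 22.25 q [ 0.2507  0.2143  1.6143  0.0003  1.3122 -1.3496]
```

Call:
jog_arm([
  [[0,-0.0008,0],[0,0,0],0.2],
  [[0,-0.0016,0],[0,0,0],0.2],
  [[0,-0.0024,0],[0,0,0],0.2],
])

```text
time: 22.5
tcp_pos: [0.5298, 0.2125, 0.109]
ee_rot: [[-1.0, -0.03, 0.0], [-0.03, 1.0, 0.0], [-0.0, 0.0, -1.0]]
force: [0.2, 3.3, 1.6]
grip_width: 0.0173
```

Call:
jog_arm([
  [[0,-0.0005,0],[0,0,0],0.2],
  [[0,-0.001,0],[0,0,0],0.2],
  [[0,-0.001,0],[0,0,0],0.2],
])

```text
time: 22.75
tcp_pos: [0.5299, 0.2122, 0.109]
ee_rot: [[-1.0, -0.03, 0.0], [-0.03, 1.0, 0.002], [-0.0, 0.002, -1.0]]
force: [0.6, 10.1, 1.0]
grip_width: 0.0172
```

Call:
jog_arm([
  [[0,0.001,0],[0,0,0],0.2],
  [[0,0.002,0],[0,0,0],0.2],
  [[0,0.002,0],[0,0,0],0.4],
  [[0,0.002,0],[0,0,0],0.4],
  [[0,0.002,0],[0,0,0],0.4],
])

```text
time: 23.17
tcp_pos: [0.5297, 0.2132, 0.1088]
ee_rot: [[-1.0, -0.03, -0.0], [-0.03, 1.0, -0.0], [0.0, -0.0, -1.0]]
force: [-0.6, 0.4, -0.5]
grip_width: 0.0339
```

Call:
jog_arm([
  [[0,0,-0.01],[0,0,0],0.4],
  [[0,0,-0.03],[0,0,0],0.4],
  [[0,0,-0.06],[0,0,0],0.4],
  [[0,0,-0.09],[0,0,0],0.4],
  [[0.02,0,-0.12],[0,0,0],0.4],
])

```text
time: 23.58
tcp_pos: [0.5111, 0.2124, 0.2306]
ee_rot: [[-1.0, -0.029, 0.0], [-0.029, 1.0, -0.0], [-0.0, -0.0, -1.0]]
force: [2.0, 0.9, 1.1]
grip_width: 0.034
```

Call:
jog_arm([
  [[0,0,0],[0,0,0],0.4],
  [[0,0,0],[0,0,0],0.4],
])

```text
time: 23.75
tcp_pos: [0.5099, 0.213, 0.2315]
ee_rot: [[-1.0, -0.03, 0.004], [-0.03, 1.0, 0.001], [-0.004, 0.001, -1.0]]
force: [0.7, 0.5, -0.7]
grip_width: 0.0341
```

Run:
```python
from h import *
s=st();im=manip.snapshot("wrist");cv2.imwrite("pics/w17.png",im[:,:,::-1]);np.save("w17.npy",[s["tcp_pos"],*s["ee_rot"]])
cv2.imwrite("pics/s17.png",cv2.resize(manip.snapshot("side")[270:390,170:340,::-1],(800,565),interpolation=cv2.INTER_CUBIC))
```

```text
t 23.75 loc [ 0.0103 -0.0007  0.2315] yawerr -3.145111811105174 z [ 0.0038  0.0011 -1.    ] F [ 0.745   0.4521 -0.7014] w 0.03408444587887263 q [ 0.2562  0.101   1.4925  0.0001  1.5442 -1.3451]
```

View pics/w17.png

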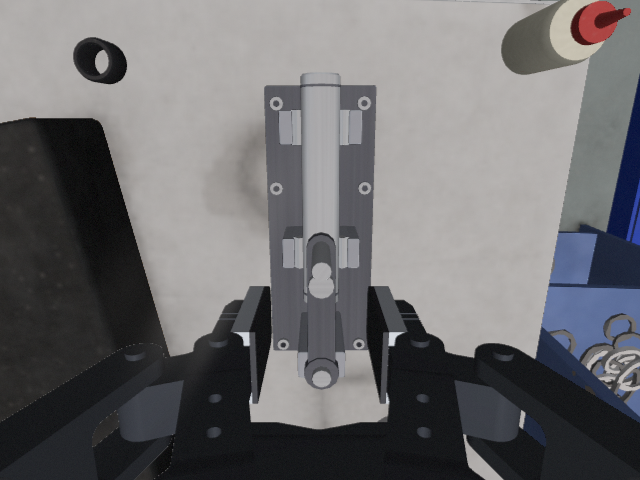

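View pics/s17.png

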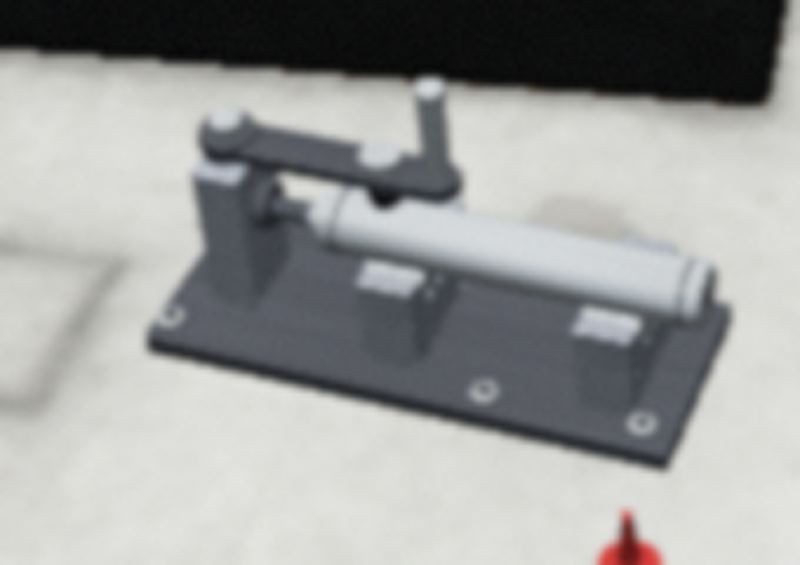

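Run:
```python
from h import *
w=np.load("w17.npy");s=dict(tcp_pos=w[0],ee_rot=w[1:])
im=cv2.imread("pics/w17.png");cv2.imwrite("pics/z17.png",cv2.resize(im[220:400,280:365],(283,600),interpolation=cv2.INTER_CUBIC))
pin=onz("wrist",(322,271),.141,s);piv=onz("wrist",(322,380),.105,s);d=(pin-piv)[:2];L=lambda p:RF.T@(p-ORG)
print("pin",L(pin),"piv",L(piv),"phi",np.pi-np.arctan2(*(RF.T[:2,:2]@d)[::-1]), np.linalg.norm(d))
print("shaft -x end",L(onz("wrist",(320,76),.058,s)),"head end",L(onz("wrist",(321,303),.058,s)))
```

```text
pin [0.0287 0.0005 0.141 ] piv [0.1238 0.0007 0.105 ] phi 6.281524910181369 0.09509562455886009
shaft -x end [-0.0842  0.      0.058 ] head end [0.0854 0.0004 0.058 ]
```

View pics/z17.png

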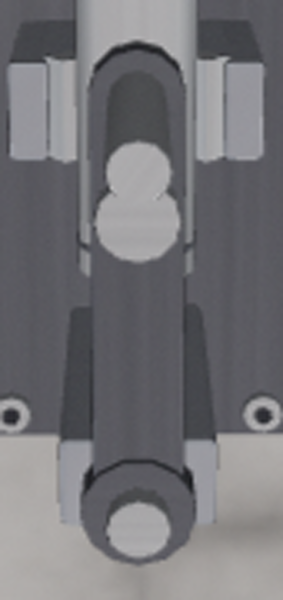

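Run:
```python
import cv2,numpy as np
a=cv2.resize(cv2.imread("pics/s12.png"),(160,100),interpolation=cv2.INTER_AREA)[30:75,90:160]
b=cv2.resize(cv2.imread("pics/s17.png"),(170,120),interpolation=cv2.INTER_AREA)[30:75,100:170]
a,b=[cv2.cvtColor(x,6).astype(np.float32) for x in(a,b)]
print(cv2.phaseCorrelate(a,b,cv2.createHanningWindow((70,45),cv2.CV_32F)), abs(a-b).mean(), abs(a-b).max())
```

```text
((0.021364312347778025, 0.496215717521693), 0.8630011249471594) 0.5879365 3.0
```

```bash
python3 -c "
from station import manip
print(manip.hand_in())"
```

```text
the job is handed in; nothing more can be done
None
```

The shaft is in the V-blocks, seated against the stop screw and clamped. I handed the job in at about 24 s of the 72 s allowed; it reports no verdict.

- **Laying:** I gripped the shaft twice, because the first grip was off-centre. I laid it in the V's under about 8 N and opened the fingers once, so that it centred itself.
- **Seating:** I slid it along at 7 mm/s or less, and at under 4 mm/s for the last few millimetres. At contact the wrist read about 15 N, of which about 4–5 N was sliding friction, leaving about 10 N on the screw. I held that for more than half a second.
- **Clamping:** I swung the clamp with the fingers loosely round the pin until it hit its end stop (10 N at the pin), then backed away to a hover well clear.

**Last checks:**
- **Clamp angle:** the wrist camera puts it at 0.00 rad.
- **Shaft position:** it is on the V axis, and the side view around its free end is the same as before the swing.
- **Bystanders:** the bottle and loupe were never near the arm's path. I took no final measurement of them or of the test block.

**What disagreed or could not be checked:**
- **Shaft middle:** by the tool position it is at about x = -4 mm in the fixture frame, by the last picture about 0. Both are well within the limits.
- **Pad force:** I could only see the pad resting on the shaft, not measure how hard it presses.
- **My slip:** I first aimed for a bedded tool height 44 mm too high. A camera check caught it before anything was released, and it cost only time.

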